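# Turn capsule covers over in the flip plate and close the truffle capsules

### The job

Close the truffle capsules: the covers stand mouth-up left of the cream tray, two or three of them, and every cover there is must end mouth-down, rim on rim and centred, on the bottom half of its own colour in the tray. Turn each cover over with the fixture - seat it mouth-up in the flip plate, swing the plate right over so that the cover drops onto the nest, swing the plate back and take the cover - in the order yellow, red, green, leaving out any colour that is missing (green is the nut one and goes last). Leave the bottom halves upright in the tray and the plate lying on its loading side when you finish, and do not shift the timer, tape roll, sachet or cake.

Things in the scene. Friction and masses are not known exactly. Their poses are not given: they have to be found in the camera images.
- cover_yellow: cover half of the yellow capsule: yellow open cup, 44 mm tall: round body 52 mm across, wall 5 mm, foot ring at the closed end 66 mm across and 5 mm thick. 60 g. Starts mouth-up on the table left of the cream tray; may be absent. Origin at the centre of the closed end's outer face, z axis from there towards the mouth (so z points down once it is turned over).
- cover_red: cover half of the red capsule: red open cup, 44 mm tall: round body 52 mm across, wall 5 mm, foot ring at the closed end 66 mm across and 5 mm thick. 60 g. Starts mouth-up on the table left of the cream tray; may be absent. Origin at the centre of the closed end's outer face, z axis from there towards the mouth (so z points down once it is turned over).
- cover_green: cover half of the green capsule: green open cup, 44 mm tall: round body 52 mm across, wall 5 mm, foot ring at the closed end 66 mm across and 5 mm thick. 60 g. Starts mouth-up on the table left of the cream tray; may be absent. Origin at the centre of the closed end's outer face, z axis from there towards the mouth (so z points down once it is turned over).
- base_yellow: bottom half of the yellow capsule: yellow open cup, 44 mm tall: round body 52 mm across, wall 5 mm, foot ring at the closed end 66 mm across and 5 mm thick. 250 g, a truffle fixed inside below the rim. Always there, loose and mouth-up on the cream tray's floor (floor 7.5 mm, tray walls 85 mm above the table). Origin at the centre of the underside, z up.
- base_red: bottom half of the red capsule: red open cup, 44 mm tall: round body 52 mm across, wall 5 mm, foot ring at the closed end 66 mm across and 5 mm thick. 250 g, a truffle fixed inside below the rim. Always there, loose and mouth-up on the cream tray's floor (floor 7.5 mm, tray walls 85 mm above the table). Origin at the centre of the underside, z up.
- base_green: bottom half of the green capsule: green open cup, 44 mm tall: round body 52 mm across, wall 5 mm, foot ring at the closed end 66 mm across and 5 mm thick. 250 g, a truffle fixed inside below the rim. Always there, loose and mouth-up on the cream tray's floor (floor 7.5 mm, tray walls 85 mm above the table). Origin at the centre of the underside, z up.
- plate (a joint): swing of the fixture's aluminium plate, rad: 0 = lying on the loading side, 3.14 = right over, upside down above the nest. 0.3 kg, damped: let go, it sinks slowly to the side it leans to. As it rises, two geared orange keepers on it turn over the cup's foot ring; they clear it again in about the last 0.2 rad at either end, and the cup then drops 4 mm onto the nest.
- hinge (a point): middle of the hinge axis of the turn-over fixture, 56.5 mm above the table; x axis along the hinge (away from the robot, give or take the fixture's yaw), y towards the loading side, z up. The fixture is fixed on a white plinth 136 x 270 x 25 mm.
- seat (a point): centre of the plate's pocket floor, 80 mm from the hinge axis and 24.5 mm below it (32 mm above the table at angle 0); its z is the way the pocket faces. The cup stands in it mouth-up, foot ring between four black pins (12.5 mm tall, round tops, 2 mm play). Keepers stand on the two sides along x, 71 mm apart when open, 10 mm tall; the sides along y are free for fingers.
- nest (a point): centre of the receiving nest: top of a grey round pedestal, 56 mm across, 33 mm above the table, 80 mm from the hinge axis on the side away from loading. A low cone on it (34 mm wide, 10 mm tall) enters the turned cup's mouth.
- handle (a point): grip point of the plate's blue round handle bar: 12 mm thick, parallel to the hinge axis, 105 mm from it, at hinge height with the plate at either end. The bar sticks out 75 mm from the plate's side towards the robot, with a ball at its end; this point is 41 mm clear of the plate. Moves with the plate; the bar may turn between the fingers.
- cake_plain_07: bystander: loose plain ring cake, 81 mm wide, 34 mm tall, behind the covers. Origin under its centre.
- timer: bystander: loose white pocket timer, 70x66x21 mm. Origin under its centre.
- tape_roll: bystander: loose roll of tape, 103 mm wide, 25 mm tall, right of the fixture. Origin under its centre.
- sachet: bystander: loose orange sachet, 150x98x11 mm, at the back of the tray. Origin under its centre.
There are look-alikes about, which are no part of the job. What is shaped like the cover_red but purple is not meant.

How it is judged:
By the outcome, as a careful person would: the job done as asked, in the order asked, and still so for the second after the job is handed in, with the robot touching nothing.
Of cover_yellow, cover_red, cover_green only 2 to 3 are there at a start; the rules pass over those that are not, and their reading is None.
At some moment in a run one of base_yellow, base_red, base_green may be knocked a few centimetres aside while the robot is not near it.
Once in a run the grip may slacken for a moment while it holds something.
It also fails if it takes over 210 s, if anything falls off the work surface, if the arm or the gripper's body presses on something with over 40 N, if the wrist force passes 120 N, or if a joint passes its speed limit or range.

### The arm

A 6-joint arm with a two-finger parallel gripper is mounted at the origin on a cart in front of the work surface, level with it; the furniture and walls round the work are solid. World frame = base frame: x ahead of the robot, y to its left, z up, the work surface at z = 0. Lengths are in m, angles in rad, forces in N, time in s.
With the tool pointing down it reaches from about 0.375 to 0.9 m from the base axis. Payload 3.1 kg.
Tool frame: the origin (TCP) lies between the finger pads; the fingertips stand 25 mm ahead of it and the grasp point (between the pads) lies 6 mm ahead of it; y points along the fingers, x is the direction in which the jaws open and shut, and the axes are right-handed (so a half turn about y gives the same grasp; the last joint's range is limited). The gripper opens to 87 mm and grips with 3 to 60 N. Pads are 19 mm wide; open, the fingers measure 117 mm over their backs; the gripper's body (75 mm by 190 mm) begins 51 mm behind the grasp point.
Start: joints at [-1.403, 0.527, 1.433, -0, 1.181, -0.178], TCP at [0.212, -0.588, 0.248] pointing down, gripper open.
Joint ranges: [-3.08, 3.08], [-0.75, 2.2], [0.22, 2.44], [-1.43, 4.57], [0, 2.65], [-2.85, 2.85]. Speed limits (rad/s): [2.79, 2.79, 3.14, 3.14, 3.14, 3.14].

### API

Orientations are given as a unit quaternion [x, y, z, w].
In Python, from rig import robot gives the robot as it stands.
- The arm moves only by the tool carry_out, never from a script. Its argument "moves" is a list of rows, each a list of 7 numbers: the opening, from 0 (shut) to 1 (fully open), then the shift along the tool's x, y, z in cm, then the turn, a rotation vector about the tool's x, y, z in rad. In form: [[grip, x, y, z, rx, ry, rz], ...]. A call has 1 to 20 rows; each row is the pose to reach, as a shift and turn from the pose commanded when the call began, along the tool's axes at that moment; what a row does not reach only later rows make up. A row lasts 1/10 s, in which the tool goes at most 50 mm and 8.59 degrees, less where a joint would pass 70% of its speed; a pose out of reach is approached as far as the arm can. A call with a gripper value outside its range is refused whole. The fingers move at their own pace and stop on an object; "force" is the grip in N (left out, the last holds). Time passes only in rows, so rows that repeat a pose let the fingers close. It gives the time, the measured TCP pose, the force and the opening at its end, in the units of the state.
- robot.get_obs(): the state, without advancing time (a new reading comes with each control period).
- robot.camera(name): name is "scene" or "top" or "wrist"; returns the picture (400x640x3 uint8, red, green, blue); there is no depth.
- robot.camera_params(name): a dict with "fx", "fy", "cx", "cy" (pixels), "k1" (the pictures are not rectified: a ray, as slopes to the right and down, at radius r is drawn at 1 + k1 r^2 times it, then the intrinsics apply), "extrinsics" (4x4, takes a point from camera to world coordinates); the wrist camera has in their place "mount" (4x4, takes a point from camera to tool coordinates, whose origin is the TCP and whose axes are the tool frame's). Camera axes: x right, y down, z forward; pixel columns grow to the right and rows downward; lengths in m; the calibration is good to about 2 mm. A picture is of the moment at which its call begins: read the wrist's pose just before it. camera_params takes no time and is no camera call.
- robot.hand_in(): hands the job in, once; it reports no verdict.
The state is a dict: "time": time; "q": joint angles; "joint_velocities": joint speeds; "joint_torque": joint torques, N m; "position": TCP position; "tool_rot": TCP orientation; "ft_force": force on the tool from outside, world axes, zero at the start; "moment": the same for the moment, N m; "grip_width": finger opening in m.
Only numpy, scipy, OpenCV 4.12 (cv2) and the standard library are available. Lean on these libraries where they do the work, as an engineer would, in place of code of your own. Each camera call takes 0.05 s, during which the arm holds its last target.

## Working session

There is one attempt and no reset: what is moved stays moved. The work goes in short steps, Python scripts to look and compute and a tool call to move; the robot and the scene stay as the last step left them, time stands still between calls to the robot, and variables do not carry over. Pictures are saved under pics/ and viewed, and the job is handed in when it is done.

Besides the shell and the picture viewer there is one more tool, called as name(argument=value, ...) on one line, values as JSON. carry_out: Moves the arm, as the interface text tells. Its arguments: {"type":"object","properties":{"moves":{"type":"array"},"force":{"type":"number"}},"required":["moves"]}

```bash
ls -la; mkdir -p pics; python3 - <<'E'
from rig import robot
import cv2,numpy as np
np.set_printoptions(precision=4,suppress=True)
o=robot.get_obs()
for k,v in o.items(): print(k,np.round(v,4))
for n in ["scene","top","wrist"]:
    p=robot.camera_params(n); print(n,p)
    cv2.imwrite(f"pics/{n}0.png",robot.camera(n)[...,::-1])
E
```

```text
total 12
drwxr-xr-x  3 agent agent 4096 Dec  6 09:04 .
drwxr-xr-x 23 root  root  4096 Dec  6 09:04 ..
drwxr-xr-x  2 agent agent 4096 Dec  6 09:04 pics
time 0.0
q [-1.4035  0.5285  1.4339 -0.      1.1814 -0.1785]
joint_velocities [-0.0005  0.0013 -0.0013  0.0014 -0.0011 -0.0001]
joint_torque [  0.0008 -44.0034 -17.6593   0.0634   0.0581  -0.0002]
position [ 0.2117 -0.5873  0.2466]
tool_rot [-0.578   0.4071 -0.406   0.5791]
ft_force [0.7186 0.354  0.5201]
moment [-0.029   0.0162  0.003 ]
grip_width 0.0867
scene {'fx': 394.1513911392025, 'fy': 394.1513911392025, 'cx': 318.1363457994291, 'cy': 202.89193538638852, 'k1': -0.051012720078036755, 'extrinsics': array([[-0.9056, -0.2836,  0.3153,  0.1866],
       [-0.4241,  0.599 , -0.6793,  0.9585],
       [ 0.0038, -0.7489, -0.6627,  1.0226],
       [ 0.    ,  0.    ,  0.    ,  1.    ]])}
top {'fx': 367.6826179240878, 'fy': 367.6826179240878, 'cx': 319.26801541289865, 'cy': 193.40694816739807, 'k1': -0.006971730486419393, 'extrinsics': array([[-0.0204, -0.9899,  0.1406,  0.3953],
       [-0.9997,  0.0224,  0.0125, -0.0125],
       [-0.0155, -0.1403, -0.99  ,  1.5487],
       [ 0.    ,  0.    ,  0.    ,  1.    ]])}
wrist {'fx': 354.741400117141, 'fy': 354.741400117141, 'cx': 319.95146154602446, 'cy': 200.46657039065707, 'k1': -0.06765078771100833, 'mount': array([[ 1.    ,  0.0005,  0.0006,  0.0003],
       [-0.0004, -0.3003,  0.9538, -0.1368],
       [ 0.0007, -0.9538, -0.3003,  0.0824],
       [ 0.    ,  0.    ,  0.    ,  1.    ]])}
```

View pics/scene0.png

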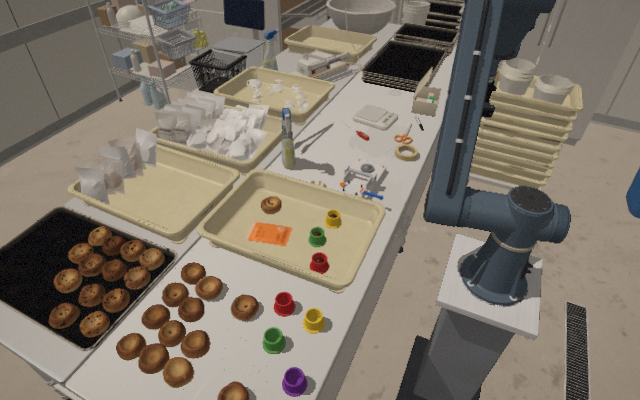

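View pics/top0.png

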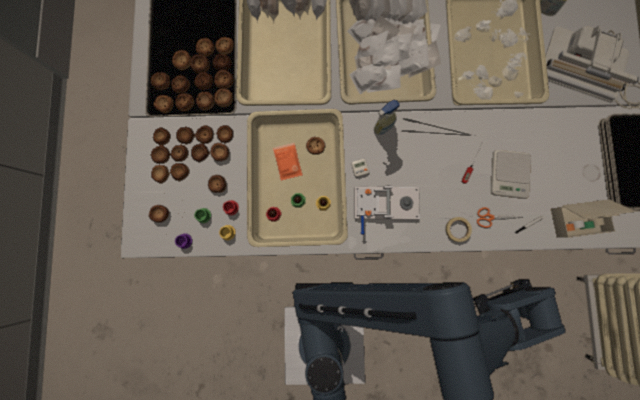

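View pics/wrist0.png

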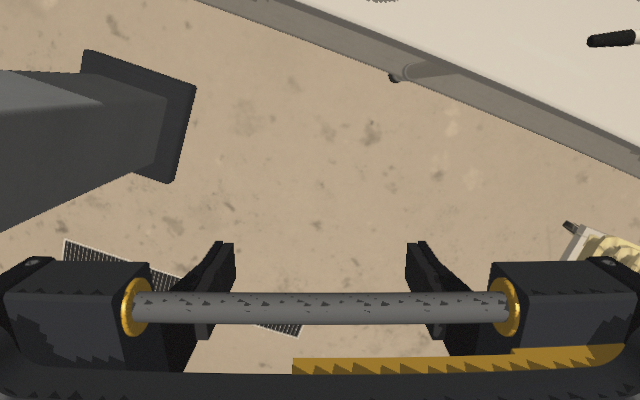

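```bash
cat > h.py <<'E'
import numpy as np, cv2
from scipy.spatial.transform import Rotation as Rn
from rig import robot
np.set_printoptions(precision=4,suppress=True)
HS={'yellow':(20,32),'green':(45,85),'red':(0,6),'purple':(125,150)}
def pose():
    o=robot.get_obs(); return np.array(o['position']),Rn.from_quat(o['tool_rot']).as_matrix(),o
def shot(n,name=None):
    p,R,o=pose(); im=robot.camera(n); 
    if name: cv2.imwrite(f'pics/{name}.png',im[...,::-1])
    P=robot.camera_params(n)
    if n=='wrist':
        T=np.eye(4);T[:3,:3]=R;T[:3,3]=p;E=T@P['mount']
    else: E=P['extrinsics']
    return im,P,E
def und(P,uv):
    uv=np.atleast_2d(np.array(uv,float)); K=np.array([[P['fx'],0,P['cx']],[0,P['fy'],P['cy']],[0,0,1]])
    return cv2.undistortPoints(uv.reshape(-1,1,2),K,np.array([P['k1'],0,0,0,0.])).reshape(-1,2)
def ray(P,E,uv,z):
    s=und(P,uv); d=np.c_[s,np.ones(len(s))]@E[:3,:3].T; c=E[:3,3]
    return c+d*((z-c[2])/d[:,2])[:,None]
def proj(P,E,X):
    X=np.atleast_2d(X); c=(X-E[:3,3])@E[:3,:3]
    K=np.array([[P['fx'],0,P['cx']],[0,P['fy'],P['cy']],[0,0,1]])
    return cv2.projectPoints(c,np.zeros(3),np.zeros(3),K,np.array([P['k1'],0,0,0,0.]))[0].reshape(-1,2)
def mask(im,c,smin=120,vmin=40):
    h=cv2.cvtColor(im,cv2.COLOR_RGB2HSV); a,b=HS[c]
    m=cv2.inRange(h,(a,smin,vmin),(b,255,255))
    if c=='red': m|=cv2.inRange(h,(172,smin,vmin),(180,255,255))
    return m
def blobs(m,amin):
    n,l,s,ce=cv2.connectedComponentsWithStats(m)
    return [(s[i],ce[i],(l==i).astype(np.uint8)) for i in range(1,n) if s[i,4]>=amin]
E
python3 - <<'E'
from h import *
for n in ['top','scene']:
    P=robot.camera_params(n);E=P['extrinsics'];im=cv2.imread(f'pics/{n}0.png')[...,::-1]
    for c in HS:
        for s,ce,_ in blobs(mask(im,c),40): print(n,c,s,ce,ray(P,E,ce,0.022)[0])
P=robot.camera_params('top');E=P['extrinsics']
print(ray(P,E,[[363,228],[405,202],[370,200],[363,215]],0.045))
print(pose()[1])
im=cv2.imread('pics/top0.png');cv2.imwrite('pics/topz.png',cv2.resize(im[140:260,130:450],None,fx=2.5,fy=2.5,interpolation=3))
im=cv2.imread('pics/scene0.png');cv2.imwrite('pics/scz.png',cv2.resize(im[150:220,300:420],None,fx=6,fy=6,interpolation=3))
E
```

```text
top yellow [316 196  15  14 115] [322.6696 202.687 ] [ 0.5726 -0.0066  0.022 ]
top yellow [220 225  15  15 161] [226.9752 232.1242] [0.4585 0.3931 0.022 ]
top red [462 167  11  16  62] [466.7742 174.1129] [ 0.6799 -0.6149  0.022 ]
top red [223 201  15  14 171] [230.3333 207.269 ] [0.5619 0.3805 0.022 ]
top red [266 207  15  14 129] [273.2403 213.4961] [0.5318 0.2004 0.022 ]
top purple [176 234  16  14 138] [183.7101 240.7536] [0.4265 0.5729 0.022 ]
scene yellow [325 209  16  20 230] [332.8174 218.9826] [ 0.5763 -0.0096  0.022 ]
scene yellow [303 308  22  25 430] [313.4581 320.5605] [0.4584 0.4008 0.022 ]
scene green [309 228  17  19 201] [316.9104 237.6318] [0.589  0.1002 0.022 ]
scene green [263 328  22  26 403] [273.3846 340.8337] [0.5308 0.5055 0.022 ]
scene red [357 132  12   8  43] [362.4651 135.5349] [ 0.6771 -0.596   0.022 ]
scene red [310 253  19  21 273] [319.0293 263.0476] [0.5341 0.2005 0.022 ]
scene red [274 292  21  24 398] [283.7889 304.0402] [0.5624 0.3881 0.022 ]
scene purple [282 368  25  28 533] [294.0432 381.7936] [0.4263 0.5825 0.022 ]
[[ 0.4626 -0.1686  0.045 ]
 [ 0.5652 -0.3446  0.045 ]
 [ 0.5767 -0.2016  0.045 ]
 [ 0.5156 -0.1705  0.045 ]]
[[ 0.339  -0.0003  0.9408]
 [-0.9408  0.0017  0.339 ]
 [-0.0017 -1.      0.0003]]
```

View pics/topz.png

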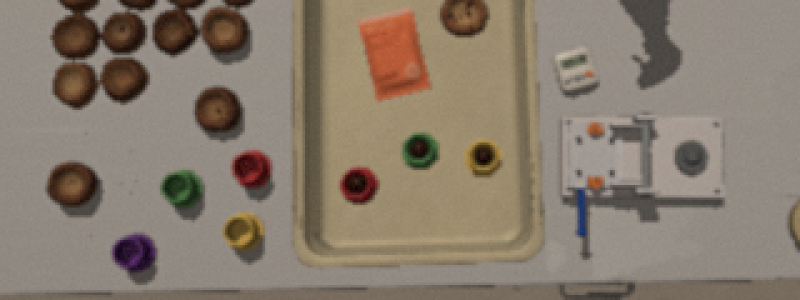

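View pics/scz.png

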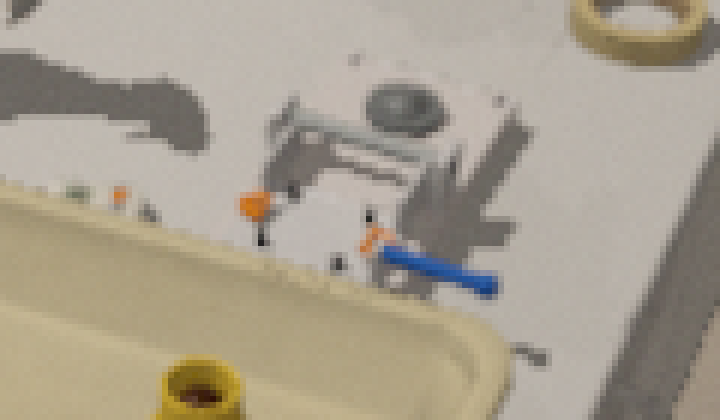

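carry_out(moves=[[1,-21.2,0,37.5,0,0.346,0],[1,-21.2,0,37.5,0,0.346,0],[1,-21.2,0,37.5,0,0.346,0],[1,-21.2,0,37.5,0,0.346,0],[1,-21.2,0,37.5,0,0.346,0],[1,-21.2,0,37.5,0,0.346,0],[1,-21.2,0,37.5,0,0.346,0],[1,-21.2,0,37.5,0,0.346,0],[1,-21.2,0,37.5,0,0.346,0],[1,-21.2,0,37.5,0,0.346,0],[1,-21.2,0,37.5,0,0.346,0],[1,-21.2,0,37.5,0,0.346,0],[1,-21.2,0,37.5,0,0.346,0],[1,-21.2,0,37.5,0,0.346,0]])

```text
time: 1.55
position: [0.4921, -0.2625, 0.2475]
tool_rot: [-0.499, 0.501, -0.501, 0.499]
ft_force: [0.0, 0.8, 0.9]
grip_width: 0.0868
```

```bash
python3 - <<'E'
from h import *
p,R,o=pose();print(p,R,o['q'],o['joint_velocities'],o['time'])
im,P,E=shot('wrist','w1');print(robot.get_obs()['position'])
np.save('w1E.npy',E)
E
```

```text
[ 0.4921 -0.2625  0.2475] [[-0.0023 -0.0002  1.    ]
 [-1.      0.     -0.0023]
 [-0.     -1.     -0.0002]] [-0.6903  0.4371  1.6031 -0.0002  1.1016  0.8828] [ 0.0048 -0.0008  0.0001  0.0011 -0.0004  0.0016] 1.55
[ 0.4922 -0.2624  0.2475]
```

View pics/w1.png

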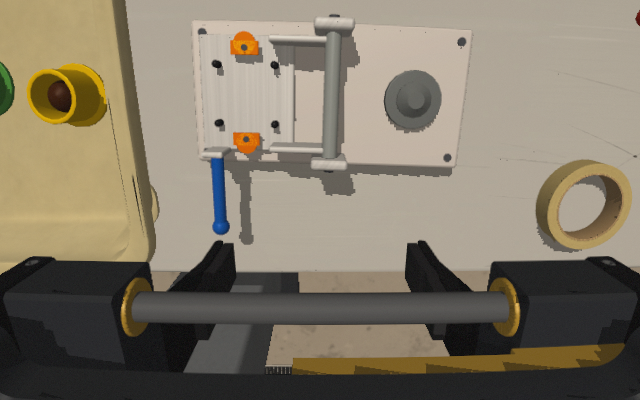

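```bash
cat > fix.py <<'E'
from h import *
im=cv2.imread('pics/w1.png')[...,::-1];P=robot.camera_params('wrist');E=np.load('w1E.npy')
g=cv2.cvtColor(im,cv2.COLOR_RGB2GRAY)
m=(g<50).astype(np.uint8); m[180:]=0
pins=[]
for s,ce,_ in blobs(m,8):
    if 190<ce[0]<480: print('dark',s,ce,ray(P,E,ce,0.0425)[0]); 
h=cv2.cvtColor(im,cv2.COLOR_RGB2HSV)
mb=cv2.inRange(h,(100,150,60),(125,255,255));mb[240:]=0
for s,ce,b in blobs(mb,50):
    v,u=np.nonzero(b); X=ray(P,E,np.c_[u,v],0.0565); vx,vy,x0,y0=cv2.fitLine(X[:,:2].astype(np.float32),cv2.DIST_L2,0,.01,.01).ravel()
    print('handle',ce,X.min(0),X.max(0),'dir',vx,vy,'pt',x0,y0, 'yaw',np.degrees(np.arctan(vy/vx)))
# nest: dark grey vs plinth
mn=((g<118)&(g>50)).astype(np.uint8); mn[:60]=0;mn[140:]=0;mn[:,:375]=0;mn[:,450:]=0
for s,ce,b in blobs(mn,100): 
    cs,_=cv2.findContours(b,cv2.RETR_EXTERNAL,cv2.CHAIN_APPROX_NONE); el=cv2.fitEllipse(max(cs,key=len)); print('nest',s,el,ray(P,E,el[0],0.033)[0])
    c=max(cs,key=len).reshape(-1,2);X=ray(P,E,c,0.033);print(cv2.minEnclosingCircle(X[:,:2].astype(np.float32)))
# plinth corners, by eye
print('plinth',ray(P,E,[[192,21],[472,30],[457,167],[203,159]],0.025))
mo=cv2.inRange(h,(5,180,120),(18,255,255))
for s,ce,b in blobs(mo,50):
    if s[1]<200: print('keeper',s,ce,ray(P,E,ce,0.042)[0])
E
python3 fix.py
python3 - <<'E'
import cv2
im=cv2.imread('pics/w1.png');cv2.imwrite('pics/w1z.png',cv2.resize(im[10:245,185:480],None,fx=2.5,fy=2.5,interpolation=3))
E
```

```text
dark [212  61  10   7  49] [216.5102  63.9184] [ 0.5981 -0.1688  0.0425]
dark [271  62   7   7  39] [274.1538  64.9487] [ 0.5965 -0.2217  0.0425]
dark [215 120   8   6  42] [218.8095 122.5   ] [ 0.5451 -0.1669  0.0425]
dark [272 121   6   7  32] [274.5312 124.125 ] [ 0.5432 -0.2201  0.0425]
dark [222 158   2  22  36] [222.5556 167.8889] [ 0.5009 -0.1671  0.0425]
dark [325 171   8   2   9] [328.5556 171.1111] [ 0.4974 -0.2717  0.0425]
handle [218.8735 196.5742] [ 0.4374 -0.1719  0.0565] [ 0.5125 -0.1562  0.0565] dir 0.99925184 -0.0386753 pt 0.47515932 -0.16500321 yaw -2.2164843
nest [ 384   70   57   63 2790] ((412.03814697265625, 100.72251892089844), (55.662269592285156, 61.92266845703125), 19.53960418701172) [ 0.5646 -0.352   0.033 ]
((0.563636839389801, -0.3518545627593994), 0.029691895470023155)
plinth [[ 0.6383 -0.1434  0.025 ]
 [ 0.6306 -0.4074  0.025 ]
 [ 0.4979 -0.4061  0.025 ]
 [ 0.5066 -0.1425  0.025 ]]
keeper [231  32  28  23 457] [244.1335  44.0963] [ 0.6148 -0.195   0.042 ]
keeper [233 133  27  21 415] [246.2795 141.4265] [ 0.5268 -0.1921  0.042 ]
```

View pics/w1z.png

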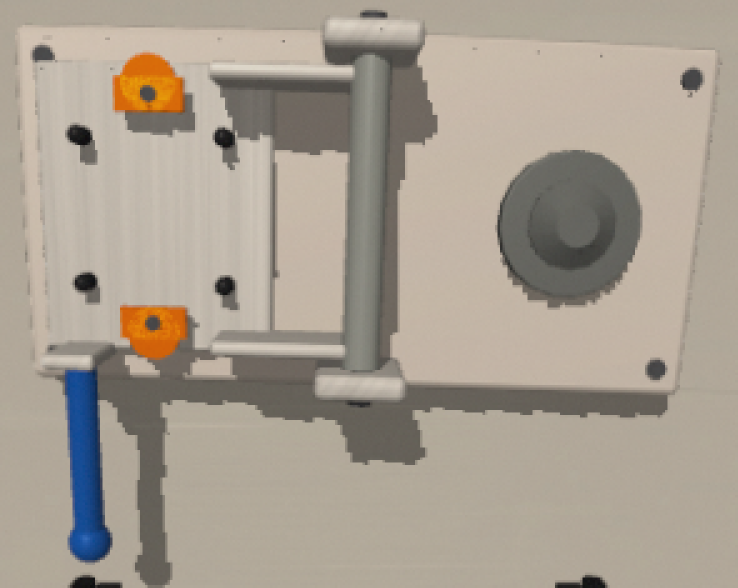

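carry_out(moves=[[1,-65.9,1,-11.6,0,-0.002,0],[1,-65.9,1,-11.6,0,-0.002,0],[1,-65.9,1,-11.6,0,-0.002,0],[1,-65.9,1,-11.6,0,-0.002,0],[1,-65.9,1,-11.6,0,-0.002,0],[1,-65.9,1,-11.6,0,-0.002,0],[1,-65.9,1,-11.6,0,-0.002,0],[1,-65.9,1,-11.6,0,-0.002,0],[1,-65.9,1,-11.6,0,-0.002,0],[1,-65.9,1,-11.6,0,-0.002,0],[1,-65.9,1,-11.6,0,-0.002,0],[1,-65.9,1,-11.6,0,-0.002,0],[1,-65.9,1,-11.6,0,-0.002,0],[1,-65.9,1,-11.6,0,-0.002,0],[1,-65.9,1,-11.6,0,-0.002,0],[1,-65.9,1,-11.6,0,-0.002,0],[1,-65.9,1,-11.6,0,-0.002,0]])

```text
time: 3.3
position: [0.3772, 0.3961, 0.2374]
tool_rot: [0.5, -0.5, 0.5, -0.5]
ft_force: [0.4, -0.2, -0.5]
grip_width: 0.087
```

```bash
cat >> h.py <<'E'
def meas(name,zb,cols=('yellow','red','green'),up=True,amin=300):
    im,P,E=shot('wrist',name); p,R,o=pose()
    print('t',o['time'],'TCP',p,'x',R[:,0],'z',R[:,2],'gw',o['grip_width'])
    for c in cols:
        m=mask(im,c)
        m=cv2.morphologyEx(m,cv2.MORPH_CLOSE,np.ones((3,3),np.uint8))
        for s,ce,b in blobs(m,amin):
            cs,_=cv2.findContours(b,cv2.RETR_EXTERNAL,cv2.CHAIN_APPROX_NONE); k=max(cs,key=len)
            el=cv2.fitEllipse(cv2.convexHull(k)) if len(k)>10 else None
            hull=cv2.convexHull(k).reshape(-1,2)
            zr=zb+(0.005 if up else 0.044)
            X=ray(P,E,hull,zr); (cx,cy),r=cv2.minEnclosingCircle(X[:,:2].astype(np.float32))
            q=ray(P,E,el[0],zr)[0]
            print(c,'bbox',s,'el',np.round(el[0],1),np.round(el[1],1),'xy@ring',q[:2],'mec',cx,cy,'r',r)
E
python3 - <<'E'
from h import *
meas('w2',0.0)
E
```

```text
t 3.35 TCP [0.3773 0.3961 0.2375] x [-0.0002 -1.      0.0007] z [ 1.     -0.0002 -0.0004] gw 0.08722896615871606
yellow bbox [ 288   57   65   67 3423] el [319.8  90. ] [64.7 67. ] xy@ring [0.4592 0.3954] mec 0.4585445523262024 0.3953798711299896 r 0.03271863982081413
yellow bbox [121 277  31  60 888] el [136.1 306.5] [31.  60.5] xy@ring [0.2057 0.6228] mec 0.20404234528541565 0.6243616342544556 r 0.0459345281124115
yellow bbox [489 277  31  60 875] el [503.8 306.6] [30.9 60.3] xy@ring [0.2054 0.1669] mec 0.20392809808254242 0.16455116868019104 r 0.04581691324710846
yellow bbox [ 292  343  333   32 5893] el [462.  358.1] [ 30.9 372.7] xy@ring [0.1272 0.2091] mec 0.12110187113285065 0.20587202906608582 r 0.22650067508220673
red bbox [307   0  53  14 536] el [333.1 -13.2] [53.4 60. ] xy@ring [0.5535 0.383 ] mec 0.542036771774292 0.3830080032348633 r 0.024672258645296097
red bbox [ 489    0   87   51 2798] el [531.8  10.3] [71.5 93.1] xy@ring [0.5378 0.1889] mec 0.5357123613357544 0.18758390843868256 r 0.04442787170410156
green bbox [ 169    0   77   49 2881] el [206.8   5.5] [70.2 88.6] xy@ring [0.5382 0.5032] mec 0.5330393314361572 0.5038325190544128 r 0.037177421152591705
```

View pics/w2.png

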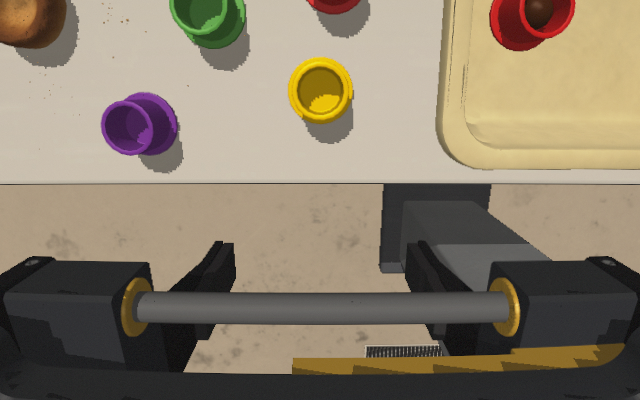

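carry_out(moves=[[1,0.1,5,8.2,0,0,0],[1,0.1,8,8.2,0,0,0],[1,0.1,12,8.2,0,0,0],[1,0.1,16,8.2,0,0,0],[1,0.1,19.5,8.2,0,0,0],[1,0.1,19.5,8.2,0,0,0],[1,0.1,19.5,8.2,0,0,0],[0.4,0.1,19.5,8.2,0,0,0],[0.4,0.1,19.5,8.2,0,0,0],[0.4,0.1,19.5,8.2,0,0,0],[0.4,0.1,19.5,8.2,0,0,0],[0.4,0.1,19.5,8.2,0,0,0],[0.4,0.1,19.5,8.2,0,0,0]], force=25)

```text
time: 4.65
position: [0.4591, 0.3969, 0.0431]
tool_rot: [-0.5, 0.499, -0.5, 0.501]
ft_force: [-0.3, -0.6, 4.4]
grip_width: 0.0518
```

```bash
python3 - <<'E'
from h import *
shot('wrist','w3');p,R,o=pose();print(p,o['grip_width'],o['ft_force'],R)
E
```

```text
[0.4591 0.3969 0.0432] 0.05255434302240382 [0.534  0.3981 4.8417] [[ 0.0019  0.0005  1.    ]
 [-1.      0.0003  0.0019]
 [-0.0003 -1.      0.0005]]
```

View pics/w3.png

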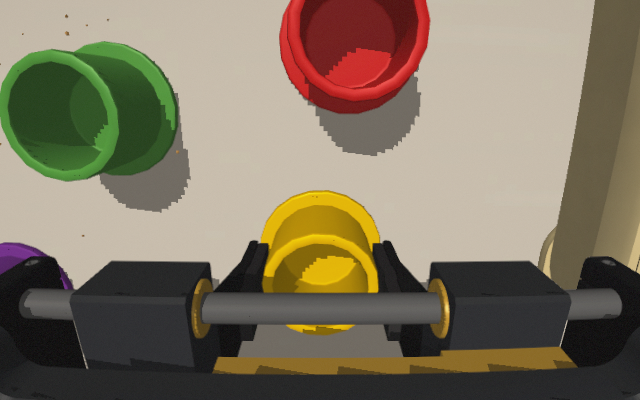

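carry_out(moves=[[0.4,0,-5,0,0,0,0],[0.4,0,-10,0,0,0,0],[0.4,2,-15,0,0,0,0],[0.4,6,-18,0.5,0,0,0],[0.4,10,-20,1,0,0,0],[0.4,15,-20.7,1.5,0,0,0],[0.4,20,-20.7,2,0,0,0],[0.4,25,-20.7,2.5,0,0,0],[0.4,30,-20.7,3,0,0,0],[0.4,35,-20.7,3,0,0,0],[0.4,40,-20.7,3,0,0,0],[0.4,45,-20.7,3,0,0,0],[0.4,50,-20.7,3,0,0,0],[0.4,55,-20.7,3,0,0,0],[0.4,59.1,-20.7,3,0,0,0],[0.4,59.1,-20.7,3,0,0,0],[0.4,59.1,-20.7,3,0,0,0],[0.4,59.1,-20.7,3,0,0,0]])

```text
time: 6.5
position: [0.4894, -0.1929, 0.2491]
tool_rot: [-0.501, 0.5, -0.499, 0.501]
ft_force: [-0.7, 0.6, -0.6]
grip_width: 0.0522
```

```bash
cat >> h.py <<'E'
def pinsm(name):
    im,P,E=shot('wrist',name); p,R,o=pose()
    print('t',o['time'],'TCP',p,'x',R[:,0],'z',R[:,2],'gw',o['grip_width'],'F',np.array(o['ft_force']))
    g=cv2.cvtColor(im,cv2.COLOR_RGB2GRAY); m=(g<50).astype(np.uint8); m[180:]=0
    for s,ce,_ in blobs(m,15):
        print('dark',s,np.round(ce,1),ray(P,E,ce,0.0425)[0][:2])
    return im,P,E
E
python3 - <<'E'
from h import *
im,P,E=pinsm('w4')
P=robot.camera_params('wrist');T=np.eye(4);T[:3,:3]=np.array([[0.0019,.0005,1],[-1,.0003,.0019],[-.0003,-1,.0005]]);T[:3,3]=[.4591,.3969,.0432]
print('held ring far edge rel',ray(P,T@P['mount'],[[320,190.5]],.005)-T[:3,3])
E
```

```text
t 6.55 TCP [ 0.4896 -0.1926  0.2492] x [ 0.0034 -1.     -0.0012] z [ 1.      0.0034 -0.0012] gw 0.051965056970001575 F [-0.2129  0.2272 -0.4686]
dark [289  56   7   7  35] [291.8  59.3] [ 0.5984 -0.1673]
dark [348  58   7   8  39] [350.6  61.5] [ 0.5966 -0.2209]
dark [ 12  62  23  32 472] [23.5 78.6] [0.5867 0.0949]
dark [115  73  28  33 640] [129.6  89.8] [ 0.5729 -0.0125]
dark [288 116   7   7  32] [291.1 118.8] [ 0.5449 -0.1657]
dark [344 118   7   7  32] [347.2 120.7] [ 0.5433 -0.219 ]
held ring far edge rel [[ 0.0329 -0.0005 -0.0382]]
```

View pics/w4.png

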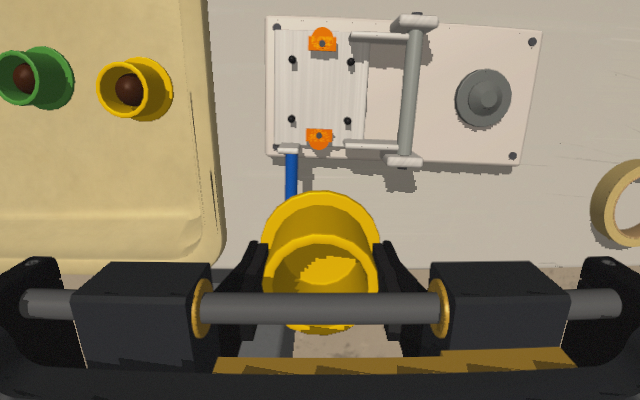

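carry_out(moves=[[0.4,0.1,3,4,0,0,0],[0.4,0.1,7,8.1,0,0,0],[0.4,0.1,11,8.1,0,0,0],[0.4,0.1,14,8.1,0,0,0],[0.4,0.1,15.5,8.1,0,0,0],[0.4,0.1,16,8.1,0,0,0],[0.4,0.1,16.5,8.1,0,0,0],[0.4,0.1,16.8,8.1,0,0,0],[0.4,0.1,17.1,8.1,0,0,0],[0.4,0.1,17.3,8.1,0,0,0],[0.4,0.1,17.3,8.1,0,0,0]])

```text
time: 7.65
position: [0.5714, -0.1953, 0.0771]
tool_rot: [-0.5, 0.499, -0.5, 0.501]
ft_force: [0.4, 0.8, -1.2]
grip_width: 0.0522
```

```bash
python3 - <<'E'
from h import *
pinsm('w5')
for n in ['scene']:
    im,P,E=shot(n); cv2.imwrite('pics/s5.png',cv2.resize(im[120:240,280:440],None,fx=5,fy=5,interpolation=3)[...,::-1])
E
```

```text
t 7.7 TCP [ 0.5713 -0.1953  0.0771] x [ 0.0015 -1.      0.0004] z [1.     0.0015 0.0011] gw 0.05213939704814237 F [-0.6657  1.3742 -0.5679]
```

View pics/w5.png

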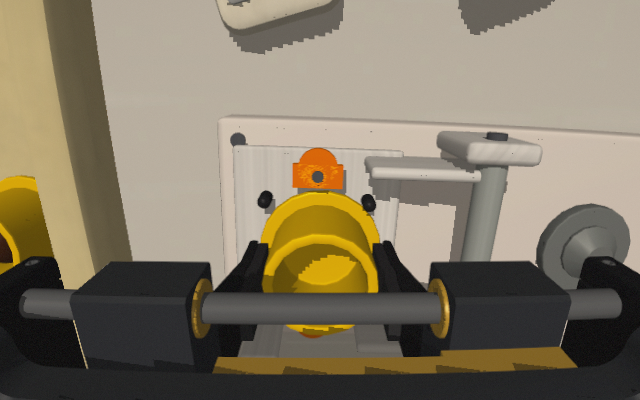

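View pics/s5.png

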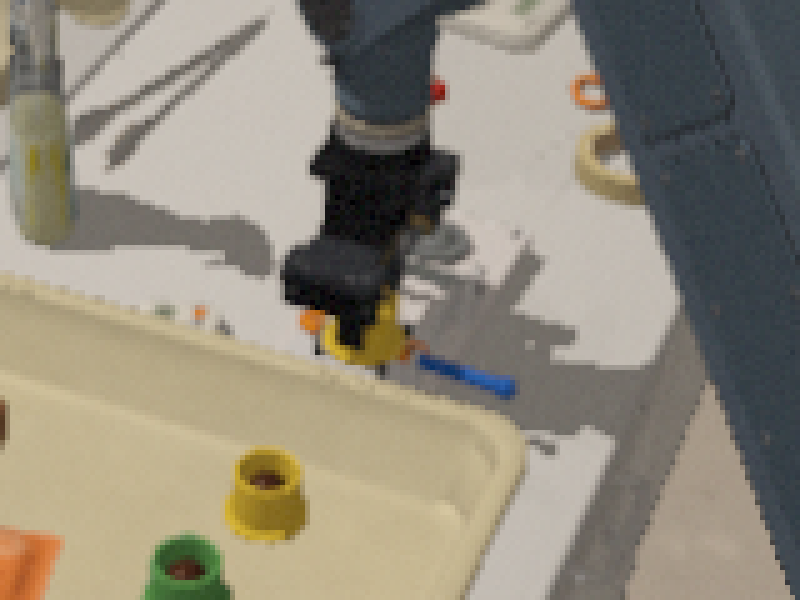

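carry_out(moves=[[0.4,-0.1,-0.2,0,0,0,0],[0.4,-0.2,-0.2,-0.05,0,0,0],[0.4,-0.2,0,-0.05,0,0,0],[0.4,-0.2,0.15,-0.05,0,0,0]])

```text
time: 8.15
position: [0.5705, -0.193, 0.075]
tool_rot: [0.5, -0.5, 0.5, -0.5]
ft_force: [-1.6, 1.2, 12.0]
grip_width: 0.0522
```

```bash
python3 - <<'E'
from h import *
im,P,E=pinsm('w6')
g=cv2.cvtColor(im,cv2.COLOR_RGB2GRAY); m=(g<50).astype(np.uint8)[185:230]
for s,ce,_ in blobs(m,15): print(s,ce)
y=mask(im,'yellow')[:215]; v,u=np.nonzero(y); 
for r in (195,200,205,210,215-1,): 
    uu=u[v==r]; print(r,uu.min() if len(uu) else 0,uu.max() if len(uu) else 0)
E
```

```text
t 8.2 TCP [ 0.5705 -0.193   0.0752] x [ 0.0018 -1.     -0.    ] z [ 1.      0.0018 -0.0002] gw 0.05207757936473315 F [-0.572   0.3164  0.0217]
[262   5  14  18 179] [268.5978  13.5642]
[366   9  15  18 183] [372.9836  17.1639]
195 0 345
200 0 353
205 0 361
210 0 365
214 0 369
```

carry_out(moves=[[0.75,0,0,0,0,0,0],[0.75,0,0,0,0,0,0],[0.75,0,0,0,0,0,0],[0.75,0,-3,0,0,0,0],[0.75,0,-7,0,0,0,0],[0.75,0,-11,-2,0,0,0],[0.6,-1,-11,-6,0,0,0],[0.4,-2.9,-11,-10.2,0,0,0],[0.4,-2.9,-11,-10.2,0,0,0],[0.4,-2.9,-8,-10.2,0,0,0],[0.4,-2.9,-8,-10.2,0,0,0]])

```text
time: 9.3
position: [0.4665, -0.1631, 0.1531]
tool_rot: [-0.501, 0.502, -0.498, 0.5]
ft_force: [0.2, 0.4, 0.2]
grip_width: 0.0375
```

```bash
python3 - <<'E'
from h import *
pinsm('w7')
E
```

```text
t 9.35 TCP [ 0.4674 -0.1636  0.1541] x [ 0.0017 -1.     -0.0022] z [ 1.      0.0017 -0.0034] gw 0.03648711941440707 F [-0.365  -0.0625  0.3942]
dark [322   4   9  13  95] [326.   10.1] [ 0.5976 -0.167 ]
dark [404   7  12  13  92] [409.9  12.7] [ 0.5966 -0.2205]
dark [  77   33   36   47 1187] [95.8 56. ] [ 0.5722 -0.0124]
dark [319  91   9  10  60] [322.8  95.3] [ 0.5448 -0.1652]
dark [395  94  13  10  99] [401.1  98.3] [ 0.5432 -0.218 ]
dark [358 116   8   7  40] [361.7 118.8] [ 0.5294 -0.1918]
dark [473 164  12   2  16] [478.  164.6] [ 0.498  -0.2768]
```

View pics/w7.png

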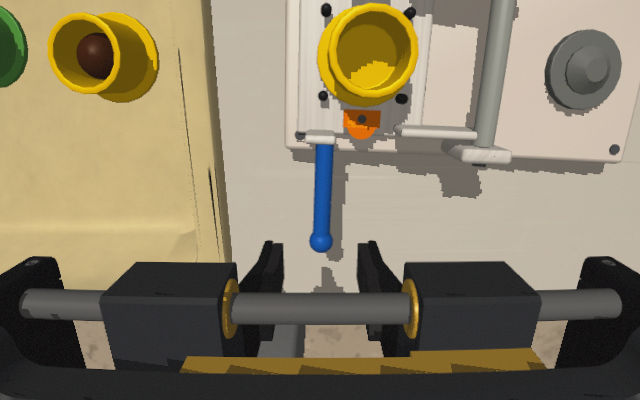

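carry_out(moves=[[0.4,0,4,0,0,0,0],[0.4,0,8,0,0,0,0],[0.4,0,9.1,0,0,0,0],[0.4,0,9.1,0,0,0,0],[0.05,0,9.1,0,0,0,0],[0.05,0,9.1,0,0,0,0],[0.05,0,9.1,0,0,0,0],[0.05,0,9.1,0,0,0,0]], force=15)

```text
time: 10.15
position: [0.469, -0.1641, 0.0652]
tool_rot: [-0.5, 0.499, -0.5, 0.501]
ft_force: [1.4, 2.1, 5.1]
grip_width: 0.0114
```

```bash
python3 - <<'E'
from h import *
p,R,o=pose();print(p,R,o['grip_width'],o['ft_force'])
# arc in tool frame
hy=np.array([.037,.9993,0]); r=.105; H=p+0; 
hinge=p.copy(); hinge[:2]-=r*hy[:2]
for a in np.radians(np.arange(0,181,10)):
    X=hinge+r*(np.cos(a)*hy+np.sin(a)*np.array([0,0,1])); d=R.T@(X-p)*100
    print(int(round(np.degrees(a))),np.round(d,1))
E
```

```text
[ 0.469  -0.1641  0.0652] [[ 0.0009  0.0019  1.    ]
 [-1.     -0.0003  0.0009]
 [ 0.0003 -1.      0.0019]] 0.011401211241307524 [1.4232 2.091  5.1196]
0 [0. 0. 0.]
10 [ 0.2 -1.8 -0. ]
20 [ 0.6 -3.6 -0. ]
30 [ 1.4 -5.2 -0. ]
40 [ 2.5 -6.7 -0.1]
50 [ 3.8 -8.  -0.1]
60 [ 5.2 -9.1 -0.2]
70 [ 6.9 -9.9 -0.2]
80 [  8.7 -10.3  -0.3]
90 [ 10.5 -10.5  -0.4]
100 [ 12.3 -10.3  -0.4]
110 [14.1 -9.9 -0.5]
120 [15.7 -9.1 -0.6]
130 [17.2 -8.  -0.6]
140 [18.5 -6.7 -0.7]
150 [19.6 -5.2 -0.7]
160 [20.4 -3.6 -0.8]
170 [20.8 -1.8 -0.8]
180 [21.   0.  -0.8]
```

carry_out(moves=[[0.05,0.04,-0.92,0,0,0,0],[0.05,0.16,-1.82,0,0,0,0],[0.05,0.36,-2.72,0,0,0,0],[0.05,0.63,-3.59,0,0,0,0],[0.05,0.98,-4.44,0,0,0,0],[0.05,1.41,-5.25,-0.05,0,0,0],[0.05,1.9,-6.02,-0.05,0,0,0],[0.05,2.46,-6.75,-0.1,0,0,0],[0.05,3.08,-7.42,-0.1,0,0,0],[0.05,3.75,-8.04,-0.15,0,0,0],[0.05,4.48,-8.6,-0.2,0,0,0],[0.05,5.25,-9.09,-0.2,0,0,0],[0.05,6.06,-9.52,-0.25,0,0,0],[0.05,6.91,-9.87,-0.3,0,0,0],[0.05,7.78,-10.14,-0.3,0,0,0],[0.05,8.68,-10.34,-0.35,0,0,0],[0.05,9.58,-10.46,-0.4,0,0,0],[0.05,10.5,-10.5,-0.4,0,0,0]])

```text
time: 11.95
position: [0.465, -0.2692, 0.1711]
tool_rot: [-0.5, 0.499, -0.5, 0.501]
ft_force: [3.0, 3.3, 3.2]
grip_width: 0.0111
```

```bash
python3 - <<'E'
from h import *
p,R,o=pose();print(p,R,o['grip_width'],o['ft_force'],o['time'])
shot('wrist','w8')
E
```

```text
[ 0.465  -0.2692  0.1711] [[ 0.0017  0.002   1.    ]
 [-1.     -0.0004  0.0017]
 [ 0.0004 -1.      0.002 ]] 0.011089835695520453 [2.9785 3.2976 3.2181] 11.95
```

View pics/w8.png

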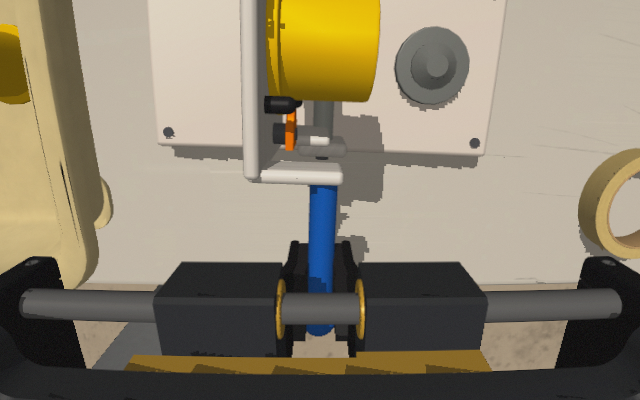

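carry_out(moves=[[0.05,0.92,0.04,0,0,0,0],[0.05,1.82,0.16,-0.05,0,0,0],[0.05,2.72,0.36,-0.1,0,0,0],[0.05,3.59,0.63,-0.15,0,0,0],[0.05,4.44,0.98,-0.2,0,0,0],[0.05,5.25,1.41,-0.2,0,0,0],[0.05,6.02,1.9,-0.25,0,0,0],[0.05,6.75,2.46,-0.3,0,0,0],[0.05,7.42,3.08,-0.3,0,0,0],[0.05,8.04,3.75,-0.35,0,0,0],[0.05,8.6,4.48,-0.35,0,0,0],[0.05,9.09,5.25,-0.35,0,0,0],[0.05,9.52,6.06,-0.4,0,0,0],[0.05,9.87,6.91,-0.4,0,0,0],[0.05,10.14,7.78,-0.4,0,0,0],[0.05,10.34,8.68,-0.4,0,0,0],[0.05,10.46,9.58,-0.4,0,0,0],[0.05,10.5,10.5,-0.4,0,0,0],[0.05,10.5,10.5,-0.4,0,0,0],[0.05,10.5,10.5,-0.4,0,0,0]])

```text
time: 14.0
position: [0.4601, -0.374, 0.0633]
tool_rot: [0.501, -0.5, 0.499, -0.5]
ft_force: [-3.5, -1.0, -1.8]
grip_width: 0.0114
```

```bash
python3 - <<'E'
from h import *
p,R,o=pose();print(p,R,o['grip_width'],o['ft_force'],o['time'])
shot('wrist','w9')
E
```

```text
[ 0.4601 -0.374   0.0633] [[ 0.0023 -0.0017  1.    ]
 [-1.      0.0009  0.0023]
 [-0.0009 -1.     -0.0017]] 0.011409767867558944 [-3.5131 -0.9755 -1.7787] 14.0
```

View pics/w9.png

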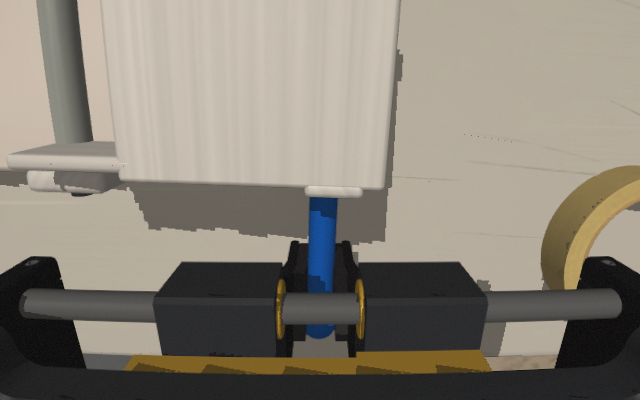

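carry_out(moves=[[0.05,-0.04,-0.92,0,0,0,0],[0.05,-0.16,-1.82,0,0,0,0],[0.05,-0.36,-2.72,0,0,0,0],[0.05,-0.63,-3.59,0,0,0,0],[0.05,-0.98,-4.44,0,0,0,0],[0.05,-1.41,-5.25,0.05,0,0,0],[0.05,-1.9,-6.02,0.05,0,0,0],[0.05,-2.46,-6.75,0.1,0,0,0],[0.05,-3.08,-7.42,0.1,0,0,0],[0.05,-3.75,-8.04,0.15,0,0,0],[0.05,-4.48,-8.6,0.2,0,0,0],[0.05,-5.25,-9.09,0.2,0,0,0],[0.05,-6.06,-9.52,0.25,0,0,0],[0.05,-6.91,-9.87,0.3,0,0,0],[0.05,-7.78,-10.14,0.3,0,0,0],[0.05,-8.68,-10.34,0.35,0,0,0],[0.05,-9.58,-10.46,0.4,0,0,0],[0.05,-10.5,-10.5,0.4,0,0,0]])

```text
time: 15.85
position: [0.4659, -0.2704, 0.1715]
tool_rot: [0.501, -0.497, 0.502, -0.5]
ft_force: [-2.3, -1.7, 0.7]
grip_width: 0.0115
```

carry_out(moves=[[0.05,-0.92,0.04,0,0,0,0],[0.05,-1.82,0.16,0.05,0,0,0],[0.05,-2.72,0.36,0.1,0,0,0],[0.05,-3.59,0.63,0.15,0,0,0],[0.05,-4.44,0.98,0.2,0,0,0],[0.05,-5.25,1.41,0.2,0,0,0],[0.05,-6.02,1.9,0.25,0,0,0],[0.05,-6.75,2.46,0.3,0,0,0],[0.05,-7.42,3.08,0.3,0,0,0],[0.05,-8.04,3.75,0.35,0,0,0],[0.05,-8.6,4.48,0.35,0,0,0],[0.05,-9.09,5.25,0.35,0,0,0],[0.05,-9.52,6.06,0.4,0,0,0],[0.05,-9.87,6.91,0.4,0,0,0],[0.05,-10.14,7.78,0.4,0,0,0],[0.05,-10.34,8.68,0.4,0,0,0],[0.05,-10.46,9.58,0.4,0,0,0],[0.05,-10.5,10.5,0.4,0,0,0],[0.3,-10.5,10.5,0.4,0,0,0],[0.4,-10.5,10.5,0.4,0,0,0]])

```text
time: 17.85
position: [0.4665, -0.1634, 0.0634]
tool_rot: [0.501, -0.501, 0.498, -0.5]
ft_force: [0.3, -0.3, -0.5]
grip_width: 0.0207
```

```bash
python3 - <<'E'
from h import *
p,R,o=pose();print(p,R,o['grip_width'],o['ft_force'],o['time'])
shot('wrist','w10')
E
```

```text
[ 0.4665 -0.1634  0.0634] [[ 0.0027 -0.0047  1.    ]
 [-1.      0.0023  0.0027]
 [-0.0023 -1.     -0.0047]] 0.020677719679061072 [ 0.2939 -0.25   -0.4757] 17.85
```

View pics/w10.png

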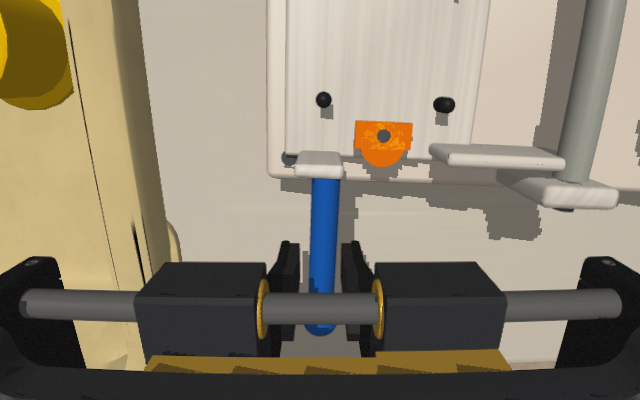

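carry_out(moves=[[0.4,0,0,0,0,0,0],[0.5,0,-4,0,0,0,0],[0.6,0,-8,0,0,0,0],[1,2,-12,0.5,0,0,0],[1,6,-16,1,0,0,0],[1,10,-18.7,1.5,0,0,0],[1,14,-18.7,1.5,0,0,0],[1,17,-18.7,1.5,0,0,0],[1,19,-18.7,1.5,0,0,0],[1,19,-18.7,1.5,0,0,0],[1,19,-18.7,1.5,0,0,0]])

```text
time: 19.0
position: [0.483, -0.3529, 0.2503]
tool_rot: [-0.5, 0.501, -0.498, 0.501]
ft_force: [-0.4, 1.1, 0.2]
grip_width: 0.0869
```

```bash
python3 - <<'E'
from h import *
p,R,o=pose();print(p,R,o['grip_width'],o['ft_force'],o['time'])
meas('w11',0.033,('yellow',),up=False)
E
```

```text
[ 0.483  -0.3529  0.2503] [[ 0.0014 -0.0018  1.    ]
 [-1.      0.0028  0.0015]
 [-0.0028 -1.     -0.0018]] 0.08689935858408951 [-0.4498  1.1226  0.2437] 19.0
t 19.05 TCP [ 0.4832 -0.3523  0.2503] x [ 0.0025 -1.     -0.0028] z [ 1.      0.0025 -0.0018] gw 0.08662976218311837
yellow bbox [ 279   48   77   81 4873] el [316.9  88.1] [77.3 80.1] xy@ring [ 0.5665 -0.3503] mec 0.5657765865325928 -0.35023167729377747 r 0.03273877501487732
yellow bbox [  0  57  16  62 637] el [ 4.  92.8] [17.  79.4] xy@ring [ 0.5679 -0.0704] mec 0.5718402862548828 -0.06951934844255447 r 0.02697882056236267
yellow bbox [493 155  59  18 366] el [521.3 166. ] [21.6 55.5] xy@ring [ 0.5011 -0.5361] mec 0.5001540184020996 -0.5372427701950073 r 0.028319505974650383
yellow bbox [121 277  31  60 877] el [136.6 306.4] [30.6 60.9] xy@ring [ 0.3513 -0.1622] mec 0.3498028814792633 -0.1608016937971115 r 0.03901241347193718
yellow bbox [489 277  31  60 883] el [503.3 306.7] [31.1 60.2] xy@ring [ 0.3523 -0.5441] mec 0.3512330651283264 -0.5455147624015808 r 0.0383794791996479
yellow bbox [ 291  343  334   32 5898] el [460.9 358.2] [ 31.3 370.5] xy@ring [ 0.2865 -0.5083] mec 0.2815008759498596 -0.5111715793609619 r 0.19023674726486206
```

View pics/w11.png

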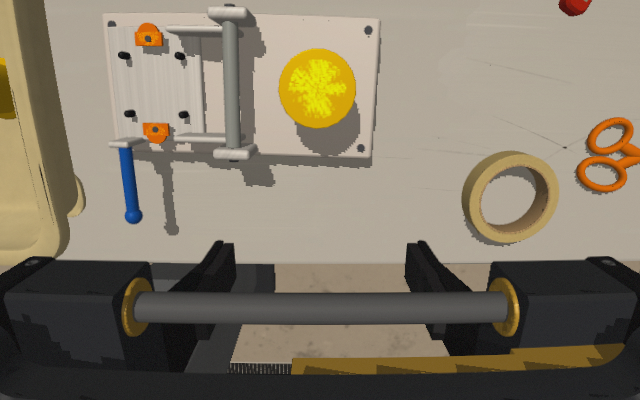

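carry_out(moves=[[1,-0.2,3,4,0,0,0],[1,-0.2,6,8.3,0,0,0],[1,-0.2,9,8.3,0,0,0],[1,-0.2,12,8.3,0,0,0],[1,-0.2,15,8.3,0,0,0],[1,-0.2,17,8.3,0,0,0],[1,-0.2,17,8.3,0,0,0],[1,-0.2,17,8.3,0,0,0]])

```text
time: 19.85
position: [0.5669, -0.3506, 0.0811]
tool_rot: [-0.501, 0.5, -0.499, 0.501]
ft_force: [-0.2, 0.2, -0.2]
grip_width: 0.0873
```

```bash
python3 - <<'E'
from h import *
p,R,o=pose();print(p,R,o['grip_width'],o['ft_force'],o['time'])
shot('wrist','w12')
E
```

```text
[ 0.5669 -0.3506  0.0811] [[ 0.0033 -0.0009  1.    ]
 [-1.      0.001   0.0033]
 [-0.001  -1.     -0.0009]] 0.08732004676128662 [-0.2366  0.1794 -0.2272] 19.85
```

View pics/w12.png

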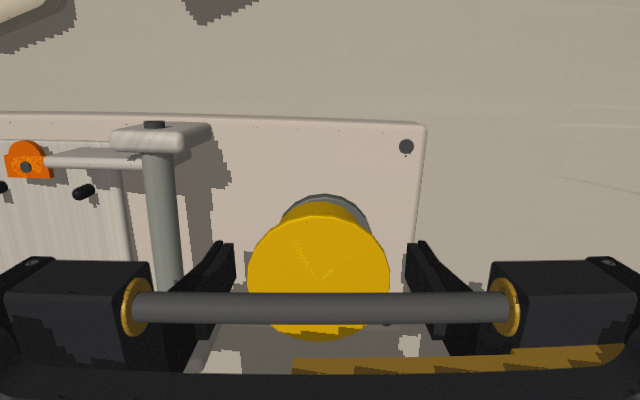

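Cover is centred between the fingers (disc about 248–390 px, centre 319). Closing now.

carry_out(moves=[[0.6,0,0,0,0,0,0],[0.6,0,0,0,0,0,0],[0.6,0,0,0,0,0,0],[0.6,0,0,0,0,0,0],[0.6,0,-1,0,0,0,0],[0.6,0,-3,0,0,0,0],[0.6,0,-3,0,0,0,0]], force=25)

```text
time: 20.6
position: [0.5684, -0.3536, 0.1141]
tool_rot: [0.5, -0.497, 0.502, -0.501]
ft_force: [1.0, -1.2, -0.5]
grip_width: 0.0649
```

```bash
python3 - <<'E'
from h import *
p,R,o=pose();print(p,R,o['grip_width'],o['ft_force'],o['time'])
shot('wrist','w13')
im,P,E=shot('scene'); cv2.imwrite('pics/s13.png',cv2.resize(im[100:240,250:440],None,fx=4,fy=4,interpolation=3)[...,::-1])
E
```

```text
[ 0.5684 -0.3536  0.1141] [[ 0.0017  0.0047  1.    ]
 [-1.     -0.0041  0.0017]
 [ 0.0041 -1.      0.0046]] 0.06491070898751136 [ 0.956  -1.1599 -0.5394] 20.6
```

View pics/w13.png

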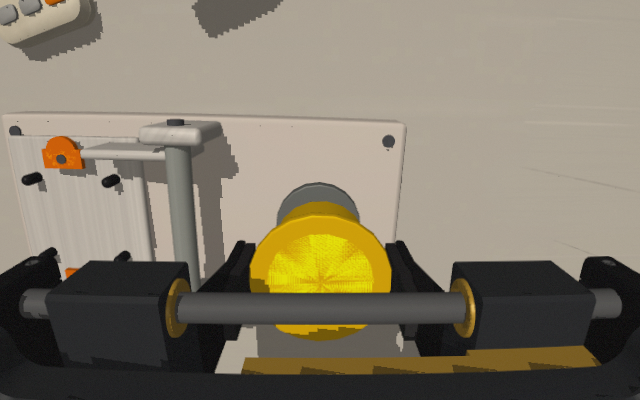

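View pics/s13.png

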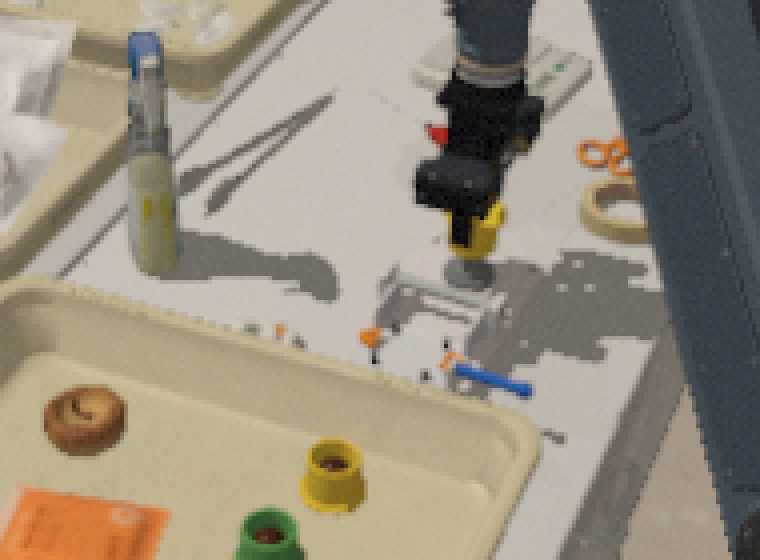

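carry_out(moves=[[0.6,0,-4,0,0,0,0],[0.6,-1,-7.6,-1,0,0,0],[0.6,-5,-7.6,-3,0,0,0],[0.6,-9,-7.6,-5,0,0,0],[0.6,-13,-7.6,-7.7,0,0,0],[0.6,-17,-7.6,-7.7,0,0,0],[0.6,-21,-7.6,-7.7,0,0,0],[0.6,-25,-7.6,-7.7,0,0,0],[0.6,-29,-7.6,-7.7,0,0,0],[0.6,-32,-7.6,-7.7,0,0,0],[0.6,-34.4,-7.6,-7.7,0,0,0],[0.6,-34.4,-7.6,-7.7,0,0,0],[0.6,-34.4,-7.6,-7.7,0,0,0]])

```text
time: 22.0
position: [0.4889, -0.008, 0.1866]
tool_rot: [0.501, -0.499, 0.499, -0.501]
ft_force: [0.0, -0.3, 0.2]
grip_width: 0.0648
```

```bash
python3 - <<'E'
from h import *
p,R,o=pose();print(p,R,o['grip_width'],o['ft_force'],o['time'])
meas('w14',0.0075,('yellow',),up=True)
E
```

```text
[ 0.4889 -0.008   0.1866] [[ 0.0034 -0.0008  1.    ]
 [-1.     -0.0003  0.0034]
 [ 0.0003 -1.     -0.0008]] 0.06475168898275191 [ 0.0132 -0.3179  0.1796] 22.0
t 22.05 TCP [ 0.4892 -0.0086  0.1867] x [ 0.0021 -1.      0.0003] z [ 1.      0.0021 -0.0004] gw 0.06460830154164597
yellow bbox [ 282   46   78   81 3612] el [320.2  86. ] [77.3 80. ] xy@ring [ 0.5743 -0.0086] mec 0.5732299089431763 -0.008631814271211624 r 0.0328083261847496
yellow bbox [  249   201   144    92 10173] el [320.  280.7] [141.8 157. ] xy@ring [ 0.3899 -0.0092] mec 0.39977023005485535 -0.009162608534097672 r 0.07352305948734283
yellow bbox [165 278  25  60 739] el [177.6 307.6] [25.  61.3] xy@ring [0.3566 0.1382] mec 0.35535335540771484 0.1402888000011444 r 0.03768986091017723
yellow bbox [451 278  25  60 745] el [462.3 307.5] [25.4 60.4] xy@ring [ 0.3577 -0.1568] mec 0.35640859603881836 -0.15850090980529785 r 0.03757314011454582
yellow bbox [ 274  324   94   17 1140] el [320.8 310. ] [ 60.6 106.1] xy@ring [ 0.3557 -0.0101] mec 0.33769017457962036 -0.009895291179418564 r 0.04866054654121399
yellow bbox [ 241  345  360   30 6433] el [430.  360.1] [ 28.8 420. ] xy@ring [ 0.2901 -0.1304] mec 0.2742607891559601 -0.12882453203201294 r 0.2069835215806961
```

View pics/w14.png

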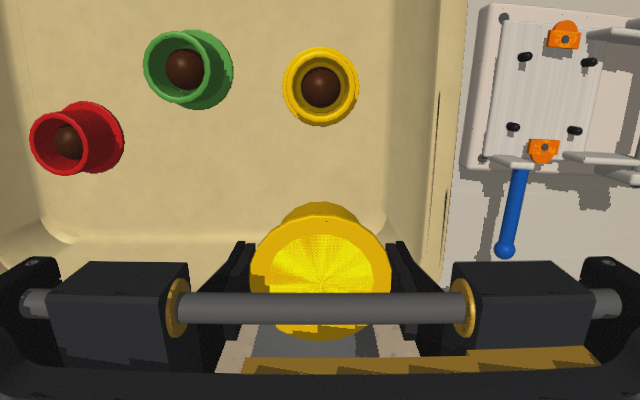

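```bash
python3 - <<'E'
from h import *
im=cv2.imread('pics/w14.png')[...,::-1]
for c in (300,310,320,330): print(c,[tuple(x) for x in im[198:224:2,c]])
P=robot.camera_params('wrist');E=np.array(P['mount'])
# in tool frame: plane y = 0.0041 
s=und(P,[[320,r] for r in (212,214,216,218)]);d=np.c_[s,np.ones(4)]@E[:3,:3].T
for yy in (.0035,.0041): print(yy,E[:3,3]+d*((yy-E[1,3])/d[:,1])[:,None])
for i in range(4): robot.camera('scene'); print(robot.get_obs()['position'])
E
```

```text
300 [(np.uint8(199), np.uint8(177), np.uint8(126)), (np.uint8(199), np.uint8(178), np.uint8(125)), (np.uint8(197), np.uint8(176), np.uint8(124)), (np.uint8(198), np.uint8(177), np.uint8(126)), (np.uint8(165), np.uint8(127), np.uint8(10)), (np.uint8(166), np.uint8(129), np.uint8(10)), (np.uint8(167), np.uint8(129), np.uint8(10)), (np.uint8(169), np.uint8(131), np.uint8(10)), (np.uint8(168), np.uint8(131), np.uint8(10)), (np.uint8(173), np.uint8(133), np.uint8(10)), (np.uint8(220), np.uint8(176), np.uint8(10)), (np.uint8(230), np.uint8(189), np.uint8(10)), (np.uint8(218), np.uint8(171), np.uint8(10))]
310 [(np.uint8(196), np.uint8(175), np.uint8(125)), (np.uint8(198), np.uint8(178), np.uint8(127)), (np.uint8(168), np.uint8(131), np.uint8(10)), (np.uint8(167), np.uint8(130), np.uint8(10)), (np.uint8(169), np.uint8(131), np.uint8(10)), (np.uint8(170), np.uint8(132), np.uint8(10)), (np.uint8(168), np.uint8(130), np.uint8(10)), (np.uint8(160), np.uint8(125), np.uint8(10)), (np.uint8(180), np.uint8(141), np.uint8(10)), (np.uint8(234), np.uint8(206), np.uint8(14)), (np.uint8(224), np.uint8(1
[... 933 characters left out ...]
124), np.uint8(10)), (np.uint8(162), np.uint8(123), np.uint8(10)), (np.uint8(161), np.uint8(124), np.uint8(10)), (np.uint8(161), np.uint8(126), np.uint8(10)), (np.uint8(171), np.uint8(132), np.uint8(10)), (np.uint8(223), np.uint8(181), np.uint8(10)), (np.uint8(223), np.uint8(178), np.uint8(10)), (np.uint8(218), np.uint8(173), np.uint8(10)), (np.uint8(217), np.uint8(171), np.uint8(10))]
0.0035 [[0.0006 0.0035 0.0333]
 [0.0006 0.0035 0.0324]
 [0.0006 0.0035 0.0315]
 [0.0006 0.0035 0.0307]]
0.0041 [[0.0006 0.0041 0.0331]
 [0.0006 0.0041 0.0322]
 [0.0006 0.0041 0.0313]
 [0.0006 0.0041 0.0304]]
[ 0.4893 -0.009   0.1868]
[ 0.4894 -0.0092  0.1868]
[ 0.4893 -0.0093  0.1869]
[ 0.4893 -0.0093  0.1869]
```

carry_out(moves=[[0.6,-0.1,0,4,0,0,0],[0.6,-0.1,2,8.5,0,0,0],[0.6,-0.1,5,8.5,0,0,0],[0.6,-0.1,7,8.5,0,0,0],[0.6,-0.1,7,8.5,0,0,0],[0.6,-0.1,7,8.5,0,0,0],[0.6,-0.1,7,8.5,0,0,0]])

```text
time: 22.95
position: [0.575, -0.0076, 0.1183]
tool_rot: [-0.5, 0.499, -0.5, 0.501]
ft_force: [0.4, -0.7, -0.3]
grip_width: 0.0645
```

```bash
python3 - <<'E'
from h import *
im,P,E=shot('wrist','w15');
for i in range(3):
    p,R,o=pose();print(p,R[:,0],R[:,2],o['grip_width'],o['ft_force'],o['time']); robot.camera('top')
E
```

```text
[ 0.575  -0.0075  0.1185] [ 0.0013 -1.      0.0006] [1.     0.0013 0.0028] 0.06421832105513339 [-0.1713 -0.2244 -1.1635] 23.0
[ 0.575  -0.0074  0.1185] [ 0.0016 -1.      0.0006] [1.     0.0016 0.0028] 0.06491629162540109 [-0.3598  0.0281 -0.0525] 23.05
[ 0.5749 -0.0073  0.1184] [ 0.0016 -1.      0.0005] [1.     0.0016 0.0026] 0.06463320977477587 [ 1.5447 -0.4328 -0.5933] 23.1
```

View pics/w15.png

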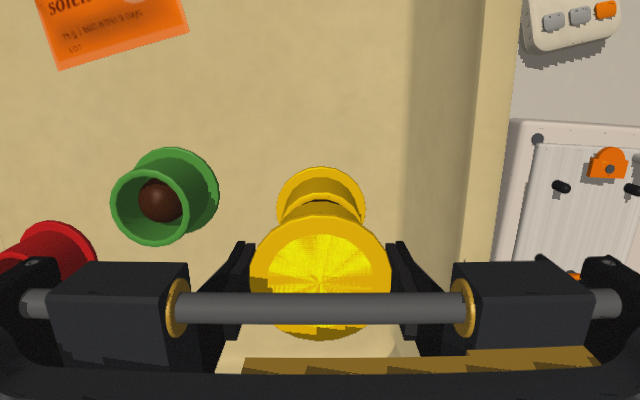

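```bash
python3 - <<'E'
from h import *
im=cv2.imread('pics/w15.png')[...,::-1]; m=mask(im,'yellow')
for r in (180,185,190,195,198,226,232,238,244,250,256):
    u=np.nonzero(m[r,230:410])[0]+230; print(r,u.min(),u.max(),(u.min()+u.max())/2)
E
```

```text
180 287 353 320.0
185 283 358 320.5
190 280 360 320.0
195 278 363 320.5
198 277 364 320.5
226 276 363 319.5
232 269 371 320.0
238 264 376 320.0
244 258 380 319.0
250 255 386 320.5
256 252 387 319.5
```

carry_out(moves=[[0.6,0,0.8,0,0,0,0],[0.6,0,1.4,0,0,0,0],[0.6,0,1.7,0,0,0,0],[0.6,0,1.8,0,0,0,0],[0.6,0,1.85,0,0,0,0],[0.6,0,1.85,0,0,0,0]])

```text
time: 23.75
position: [0.5737, -0.0069, 0.1004]
tool_rot: [0.501, -0.5, 0.499, -0.5]
ft_force: [-5.3, -0.1, 14.9]
grip_width: 0.0648
```

```bash
python3 - <<'E'
from h import *
im,P,E=shot('wrist','w16');m=mask(im,'yellow')
p,R,o=pose();print(p,R[:,0],R[:,2],o['grip_width'],o['ft_force'],o['time'])
for r in range(180,256,8):
    u=np.nonzero(m[r,230:410])[0]+230; print(r,u.min(),u.max(),(u.min()+u.max())/2) if len(u) else 0
E
```

```text
[ 0.5737 -0.0069  0.1004] [ 0.0021 -1.      0.0001] [ 1.      0.0021 -0.0006] 0.0649505813743692 [-4.7595  0.8684 15.5462] 23.8
180 291 352 321.5
188 283 360 321.5
196 278 365 321.5
204 275 368 321.5
212 273 369 321.0
220 274 369 321.5
228 274 368 321.0
236 266 374 320.0
244 259 380 319.5
252 254 386 320.0
```

View pics/w16.png

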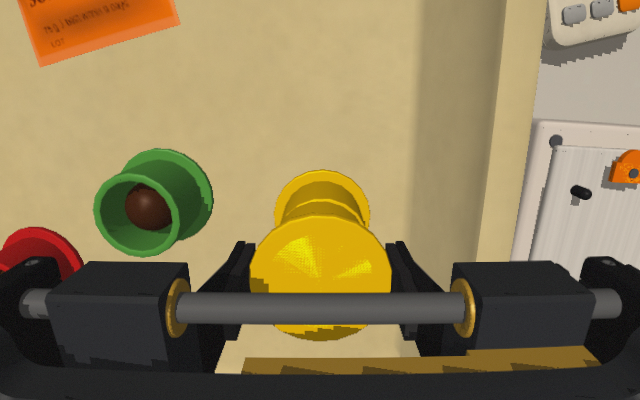

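```bash
cat >> h.py <<'E'
def edges(im,c,cols=(316,320,324)):
    m=mask(im,c); g=cv2.cvtColor(im,cv2.COLOR_RGB2GRAY).astype(int)
    for k in cols:
        v=np.nonzero(m[:290,k])[0]; v=v[v>130]; print('col',k,'first',v.min(),'gray',list(g[v.min()-2:v.min()+70:2,k]))
E
python3 - <<'E'
from h import *
P=robot.camera_params('wrist')
for n,p,R in (('w15',[.575,-.0075,.1185],[[.0013,0,1],[-1,0,.0013],[0,-1,.0028]]),('w16',[.5737,-.0069,.1004],[[.0021,0,1],[-1,0,.0021],[0,-1,0]])):
    im=cv2.imread(f'pics/{n}.png')[...,::-1]; edges(im,'yellow',(320,))
    T=np.eye(4);T[:3,:3]=R;T[:3,3]=p
    v=np.nonzero(mask(im,'yellow')[:,320])[0];v=v[v>130].min()
    print(n,v,'base ring far',ray(P,T@P['mount'],[[320,v-.5]],.0125)-np.array([.033,0,0]))
E
```

```text
col 320 first 166 gray [np.int64(177), np.int64(137), np.int64(182), np.int64(167), np.int64(168), np.int64(168), np.int64(166), np.int64(125), np.int64(126), np.int64(126), np.int64(127), np.int64(126), np.int64(128), np.int64(127), np.int64(144), np.int64(179), np.int64(164), np.int64(150), np.int64(30), np.int64(125), np.int64(125), np.int64(126), np.int64(127), np.int64(126), np.int64(111), np.int64(135), np.int64(187), np.int64(169), np.int64(165), np.int64(166), np.int64(166), np.int64(166), np.int64(166), np.int64(166), np.int64(165), np.int64(184)]
w15 166 base ring far [[ 0.5737 -0.0081  0.0125]]
col 320 first 169 gray [np.int64(178), np.int64(144), np.int64(198), np.int64(169), np.int64(169), np.int64(170), np.int64(170), np.int64(139), np.int64(128), np.int64(129), np.int64(129), np.int64(129), np.int64(129), np.int64(130), np.int64(129), np.int64(130), np.int64(177), np.int64(166), np.int64(127), np.int64(128), np.int64(128), np.int64(129), np.int64(128), np.int64(126), np.int64(145), np.int64(185), np.int64(168), np.int64(169), np.int64(169), np.int64(169), np.int64(168), np.int64(168), np.int64(168), np.int64(167), np.int64(168), np.int64(168)]
w16 169 base ring far [[ 0.5742 -0.0075  0.0125]]
```

carry_out(moves=[[0.6,0,-0.4,0,0,0,0],[0.6,0.1,-0.4,0.1,0,0,0],[0.6,0.1,-0.4,0.1,0,0,0],[0.6,0.1,-0.2,0.1,0,0,0],[0.6,0.1,-0.08,0.1,0,0,0],[0.6,0.1,-0.08,0.1,0,0,0]])

```text
time: 24.4
position: [0.5753, -0.0081, 0.1005]
tool_rot: [-0.5, 0.499, -0.5, 0.5]
ft_force: [-4.1, 0.1, 10.5]
grip_width: 0.0648
```

```bash
python3 - <<'E'
from h import *
im,P,E=shot('wrist','w17');m=mask(im,'yellow')
p,R,o=pose();print(p,R[:,0],R[:,2],o['grip_width'],o['ft_force'],o['time'])
for r in range(180,256,8):
    u=np.nonzero(m[r,230:410])[0]+230; print(r,u.min(),u.max(),(u.min()+u.max())/2) if len(u) else 0
edges(im,'yellow',(320,))
v=np.nonzero(m[:,320])[0];v=v[v>130].min()
print(v,'base ring far',ray(P,E,[[320,v-.5]],.0125)-np.array([.033,0,0]))
cv2.imwrite('pics/w17z.png',cv2.resize(im[160:300,240:400],None,fx=5,fy=4,interpolation=0)[...,::-1])
E
```

```text
[ 0.5753 -0.0081  0.1005] [ 0.0018 -1.      0.0001] [1.     0.0018 0.0003] 0.06438980324447169 [-2.2333 -0.9293 10.2883] 24.45
180 292 348 320.0
188 283 356 319.5
196 278 362 320.0
204 274 366 320.0
212 272 367 319.5
220 272 368 320.0
228 273 366 319.5
236 266 374 320.0
244 258 380 319.0
252 254 386 320.0
col 320 first 172 gray [np.int64(179), np.int64(147), np.int64(182), np.int64(171), np.int64(171), np.int64(169), np.int64(168), np.int64(129), np.int64(128), np.int64(129), np.int64(128), np.int64(129), np.int64(129), np.int64(129), np.int64(129), np.int64(128), np.int64(129), np.int64(127), np.int64(128), np.int64(128), np.int64(128), np.int64(129), np.int64(135), np.int64(186), np.int64(173), np.int64(169), np.int64(169), np.int64(167), np.int64(168), np.int64(168), np.int64(169), np.int64(168), np.int64(169), np.int64(168), np.int64(168), np.int64(170)]
172 base ring far [[ 0.5738 -0.0087  0.0125]]
```

View pics/w17z.png

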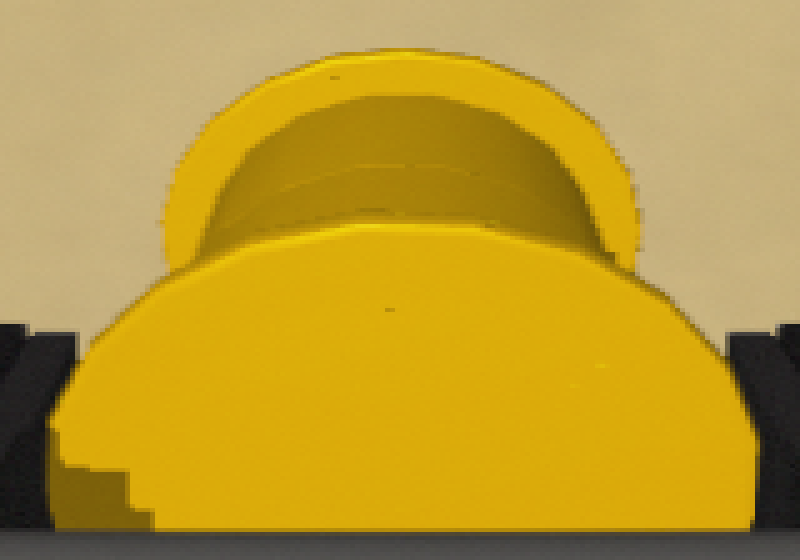

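carry_out(moves=[[0.6,0,-0.05,-0.03,0,0,0],[1,0,-0.05,-0.03,0,0,0],[1,0,-0.05,-0.03,0,0,0],[1,0,-0.05,-0.03,0,0,0],[1,0,-2,0,0,0,0],[1,0,-6,0,0,0,0],[1,0,-11,-3,0,0,0],[1,0,-15,-7,0,0,0],[1,0,-15,-8.3,0,0,0],[1,0,-15,-8.3,0,0,0]])

```text
time: 25.45
position: [0.4898, -0.0077, 0.2509]
tool_rot: [-0.5, 0.499, -0.5, 0.5]
ft_force: [-0.2, -0.2, -0.5]
grip_width: 0.0873
```

```bash
python3 - <<'E'
from h import *
im,P,E=shot('wrist','w18')
p,R,o=pose();print(p,R[:,0],R[:,2],o['grip_width'],o['ft_force'],o['time'])
b=[x for x in blobs(mask(im,'yellow'),300) if x[0][1]<200]
for s,ce,_ in b: print(s,ce,ray(P,E,ce,.0955)[0], ray(P,E,[[s[0],ce[1]],[s[0]+s[2],ce[1]]],.0955))
E
```

```text
[ 0.4915 -0.0081  0.2501] [ 0.0015 -1.      0.0003] [1.     0.0015 0.0014] 0.0870630094302664 [-0.1751  0.0788 -0.6731] 25.5
[ 280   44   82   86 5516] [320.5285  86.5756] [ 0.5747 -0.0087  0.0955] [[ 0.5747  0.0233  0.0955]
 [ 0.5749 -0.0415  0.0955]]
```

View pics/w18.png

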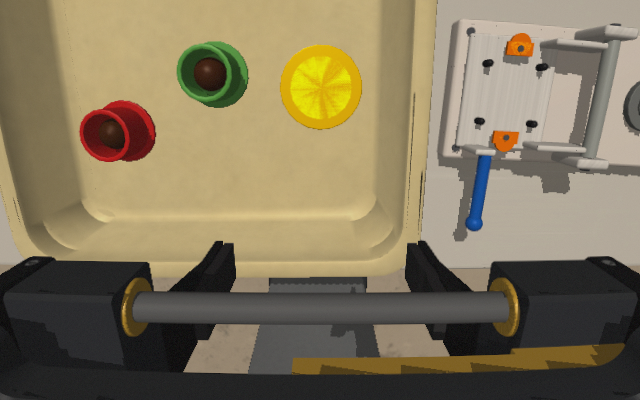

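carry_out(moves=[[1,-5,0,-1.1,0,-0.002,0],[1,-10,0,-1.1,0,-0.002,0],[1,-15,0,-1.1,0,-0.002,0],[1,-20,0.5,-1.1,0,-0.002,0],[1,-25,1.2,-1.1,0,-0.002,0],[1,-30,1.2,-1.1,0,-0.002,0],[1,-35,1.2,-1.1,0,-0.002,0],[1,-39.1,1.2,-1.1,0,-0.002,0],[1,-39.1,1.2,-1.1,0,-0.002,0],[1,-39.1,1.2,-1.1,0,-0.002,0],[1,-39.1,1.2,-1.1,0,-0.002,0]])

```text
time: 26.6
position: [0.4805, 0.382, 0.236]
tool_rot: [0.502, -0.499, 0.499, -0.5]
ft_force: [-0.4, 0.3, -0.2]
grip_width: 0.0873
```

```bash
python3 - <<'E'
from h import *
meas('w19',0.0,('red','green'))
p,R,o=pose();print(p)
E
```

```text
t 26.65 TCP [0.4806 0.3816 0.2363] x [ 0.0024 -1.      0.0012] z [ 1.      0.0024 -0.0016] gw 0.08699741229765001
red bbox [ 286   55   66   68 3436] el [318.5  88.3] [65.  67.1] xy@ring [0.5638 0.3827] mec 0.5630149245262146 0.3828186094760895 r 0.03259865567088127
red bbox [ 465   91   79   65 3313] el [503.3 124.3] [65.8 79.1] xy@ring [0.5307 0.1903] mec 0.5308690071105957 0.18878880143165588 r 0.04274822771549225
green bbox [ 570   37   70   66 3301] el [610.3  69.5] [68.  85.2] xy@ring [0.5896 0.0817] mec 0.5853053331375122 0.08266556262969971 r 0.04471789672970772
green bbox [ 165   89   72   63 3562] el [200.8 121. ] [64.  71.4] xy@ring [0.5319 0.5033] mec 0.5304275751113892 0.5042000412940979 r 0.03766800835728645
[0.4806 0.3816 0.2363]
```

View pics/w19.png

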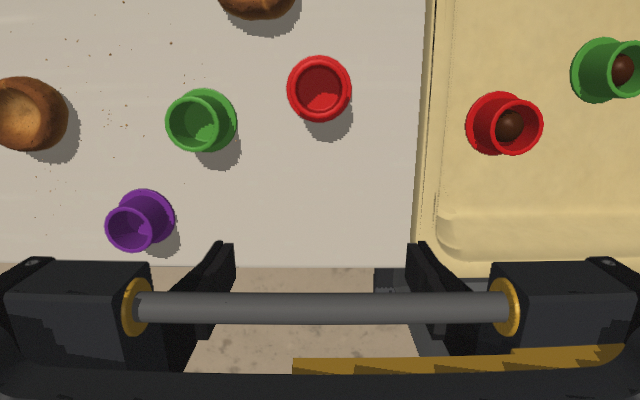

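carry_out(moves=[[1,-0.1,5,8.3,0,0,0],[1,-0.1,8,8.3,0,0,0],[1,-0.1,12,8.3,0,0,0],[1,-0.1,16,8.3,0,0,0],[1,-0.1,18.5,8.3,0,0,0],[1,-0.1,19,8.3,0,0,0],[1,-0.1,19,8.3,0,0,0],[0.4,-0.1,19,8.3,0,0,0],[0.4,-0.1,19,8.3,0,0,0],[0.4,-0.1,19,8.3,0,0,0],[0.4,-0.1,19,8.3,0,0,0],[0.4,-0.1,19,8.3,0,0,0],[0.4,-0.1,19,8.3,0,0,0]], force=25)

```text
time: 27.95
position: [0.5636, 0.3842, 0.0479]
tool_rot: [-0.501, 0.499, -0.499, 0.501]
ft_force: [0.1, -0.3, 1.8]
grip_width: 0.0503
```

```bash
python3 - <<'E'
from h import *
im,P,E=shot('wrist','w20')
p,R,o=pose();print(p,R,o['grip_width'],o['ft_force'],o['time'])
m=mask(im,'red');v=np.nonzero(m[:,320])[0];v=v[v>130].min()
print(v,'ring far rel',ray(P,E,[[320,v-.5]],.005)-p)
E
```

```text
[0.5635 0.3842 0.0478] [[ 0.004   0.0004  1.    ]
 [-1.      0.0001  0.004 ]
 [-0.0001 -1.      0.0004]] 0.050438242768300695 [ 0.846  -0.354   2.9839] 28.0
188 ring far rel [[ 0.0332 -0.0005 -0.0428]]
```

View pics/w20.png

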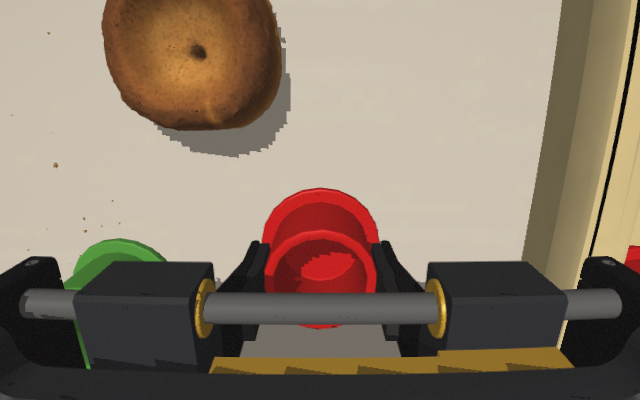

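carry_out(moves=[[0.4,0,-5,0,0,0,0],[0.4,0,-10,0,0,0,0],[0.4,2,-15,-1,0,0,0],[0.4,6,-18,-2,0,-0.002,0],[0.4,10,-20,-3,0,-0.003,0],[0.4,15,-20.6,-4,0,-0.003,0],[0.4,20,-20.6,-5,0,-0.003,0],[0.4,25,-20.6,-6,0,-0.003,0],[0.4,30,-20.6,-7,0,-0.003,0],[0.4,35,-20.6,-7.6,0,-0.003,0],[0.4,40,-20.6,-7.6,0,-0.003,0],[0.4,45,-20.6,-7.6,0,-0.003,0],[0.4,50,-20.6,-7.6,0,-0.003,0],[0.4,55,-20.6,-7.6,0,-0.003,0],[0.4,57.7,-20.6,-7.6,0,-0.003,0],[0.4,57.7,-20.6,-7.6,0,-0.003,0],[0.4,57.7,-20.6,-7.6,0,-0.003,0],[0.4,57.7,-20.6,-7.6,0,-0.003,0]])

```text
time: 29.8
position: [0.4891, -0.1919, 0.253]
tool_rot: [-0.502, 0.499, -0.498, 0.502]
ft_force: [1.2, -0.1, -0.0]
grip_width: 0.0506
```

```bash
python3 - <<'E'
from h import *
im,P,E=pinsm('w21')
p,R,o=pose();print(p)
E
```

```text
t 29.85 TCP [ 0.4893 -0.1916  0.2531] x [ 0.0083 -1.     -0.001 ] z [ 1.      0.0083 -0.0009] gw 0.050236720055558105 F [ 0.0832 -0.4259 -0.7544]
dark [291  56   7   7  34] [293.7  59.2] [ 0.5984 -0.1673]
dark [349  59   7   7  36] [351.7  61.9] [ 0.5965 -0.2207]
dark [ 16  60  23  33 450] [27.8 77. ] [0.5866 0.0947]
dark [290 115   6   7  28] [292.6 118.1] [ 0.5449 -0.1657]
dark [346 118   6   6  26] [348.4 120.6] [ 0.5429 -0.2193]
dark [  0 126   3  22  41] [  0.6 136.6] [0.5287 0.1389]
[ 0.4893 -0.1916  0.2531]
```

View pics/w21.png

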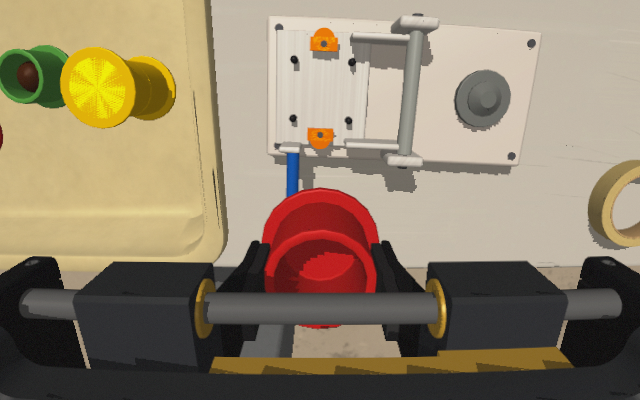

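carry_out(moves=[[0.4,0.2,3,4,0,0.006,0],[0.4,0.2,7,8.1,0,0.006,0],[0.4,0.2,11,8.1,0,0.006,0],[0.4,0.2,14,8.1,0,0.006,0],[0.4,0.2,15.5,8.1,0,0.006,0],[0.4,0.2,15.7,8.1,0,0.006,0],[0.4,0.2,15.7,8.1,0,0.006,0],[0.4,0.2,15.7,8.1,0,0.006,0]])

```text
time: 30.65
position: [0.5718, -0.1951, 0.0983]
tool_rot: [0.5, -0.498, 0.501, -0.501]
ft_force: [0.5, -0.1, -0.2]
grip_width: 0.0504
```

```bash
cat >> h.py <<'E'
def lowpins(name,c):
    im,P,E=shot('wrist',name); p,R,o=pose()
    print('t',o['time'],'TCP',p,'x',R[:,0],'z',R[:,2],'gw',o['grip_width'],'F',np.array(o['ft_force']))
    g=cv2.cvtColor(im,cv2.COLOR_RGB2GRAY); m=(g<50).astype(np.uint8); m[245:]=0
    for s,ce,_ in blobs(m,40):
        if s[4]<900 and 220<ce[0]<420: print('pin',s,ce,ray(P,E,ce,.0405)[0])
    m=mask(im,c)
    for r in range(195,240,8):
        u=np.nonzero(m[r,230:410])[0]+230
        if len(u): print(r,u.min(),u.max(),(u.min()+u.max())/2)
    v=np.nonzero(m[:,320])[0];v=v[v>130].min();print('first row',v)
    return im,P,E
E
python3 - <<'E'
from h import *
im,P,E=lowpins('w22','red')
E
```

```text
t 30.7 TCP [ 0.5718 -0.1952  0.0984] x [ 0.0009 -1.      0.0019] z [1.     0.0009 0.0035] gw 0.050300788145952284 F [ 0.0965 -0.3706 -0.0676]
pin [265 182  12  15 133] [270.6015 189.3083] [ 0.6    -0.1676  0.0405]
pin [358 185  12  16 132] [363.5379 192.4394] [ 0.5982 -0.2207  0.0405]
pin [357 224  11  21  67] [362.806  235.7761] [ 0.5713 -0.2213  0.0405]
pin [251 241  19   4  46] [258.3043 243.    ] [ 0.5666 -0.1588  0.0405]
195 291 349 320.0
203 280 360 320.0
211 272 367 319.5
219 268 372 320.0
227 264 375 319.5
235 263 377 320.0
first row 188
```

View pics/w22.png

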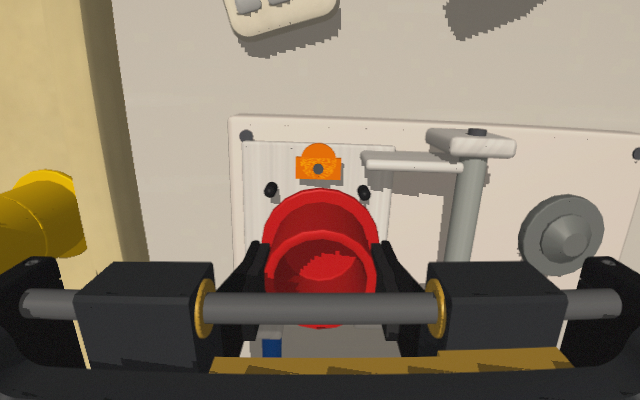

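carry_out(moves=[[0.4,-0.17,0,-0.05,0,0,0],[0.4,-0.17,0.4,-0.05,0,0,0],[0.4,-0.17,0.8,-0.05,0,0,0],[0.4,-0.17,1.2,-0.05,0,0,0],[0.4,-0.17,1.5,-0.05,0,0,0],[0.4,-0.17,1.7,-0.05,0,0,0],[0.4,-0.17,1.8,-0.05,0,0,0]])

```text
time: 31.4
position: [0.5698, -0.1928, 0.0797]
tool_rot: [0.5, -0.5, 0.499, -0.5]
ft_force: [-3.5, 1.6, 15.7]
grip_width: 0.0507
```

```bash
python3 - <<'E'
from h import *
im,P,E=lowpins('w23','red')
E
```

```text
t 31.45 TCP [ 0.5698 -0.1928  0.0797] x [ 0.0009 -1.     -0.0001] z [ 1.      0.0009 -0.0008] gw 0.05046410222180251 F [-2.3264  1.0777  9.2599]
pin [264 187  13  17 162] [270.1235 194.8457] [ 0.6    -0.1675  0.0405]
pin [366 190  14  17 168] [372.3274 198.2321] [ 0.5983 -0.2206  0.0405]
pin [356 220  13  25  66] [362.4091 234.2121] [ 0.578  -0.2162  0.0405]
pin [251 241  19   4  47] [258.4894 243.    ] [ 0.5728 -0.1601  0.0405]
pin [313 240  25   5  60] [324.35   242.2667] [ 0.5733 -0.1958  0.0405]
195 291 349 320.0
203 280 360 320.0
211 272 367 319.5
219 268 372 320.0
227 264 376 320.0
235 263 377 320.0
first row 188
```

View pics/w23.png

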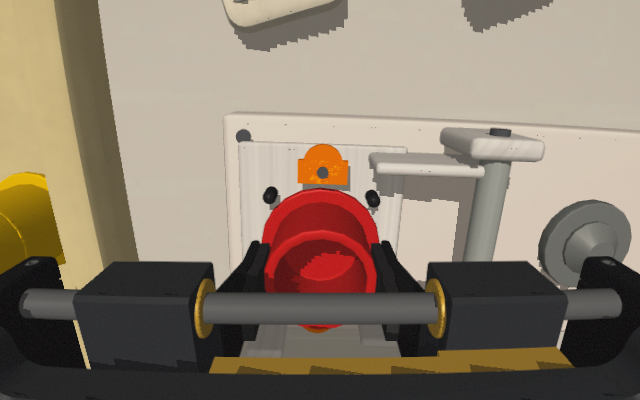

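carry_out(moves=[[0.75,0,0,0,0,0,0],[0.75,0,0,0,0,0,0],[0.75,0,0,0,0,0,0],[0.75,0,-3,0,0,0,0],[0.75,0,-7,0,0,0,0],[0.75,0,-11,-2,0,0,0],[0.6,-1,-11,-6,0,0,0],[0.4,-2.9,-10,-10.2,0,0,0],[0.4,-2.9,-8,-10.2,0,0,0],[0.4,-2.9,-7.5,-10.2,0,0,0],[0.4,-2.9,-7.5,-10.2,0,0,0]])

```text
time: 32.55
position: [0.4689, -0.1646, 0.1529]
tool_rot: [-0.5, 0.5, -0.5, 0.5]
ft_force: [0.2, 1.2, 0.5]
grip_width: 0.0371
```

```bash
python3 - <<'E'
from h import *
pinsm('w24')
E
```

```text
t 32.6 TCP [ 0.4696 -0.1649  0.1534] x [ 0.0007 -1.      0.0008] z [1.     0.0007 0.0014] gw 0.036291454928569104 F [ 0.3954 -0.7149 -0.496 ]
dark [319   9   9  13  97] [323.   14.9] [ 0.5978 -0.167 ]
dark [400  13  12  12  99] [405.7  18.4] [ 0.5962 -0.2201]
dark [ 334   18   73   56 1180] [379.9  36.9] [ 0.5848 -0.2039]
dark [325  67  26  34  71] [335.6  87.3] [ 0.553  -0.1755]
dark [316  96   9   9  61] [320.1  99.9] [ 0.5448 -0.1652]
dark [392  98  12  10  97] [397.9 102.5] [ 0.5434 -0.2179]
dark [356 120   7   7  32] [358.9 123. ] [ 0.5294 -0.1919]
```

View pics/w24.png

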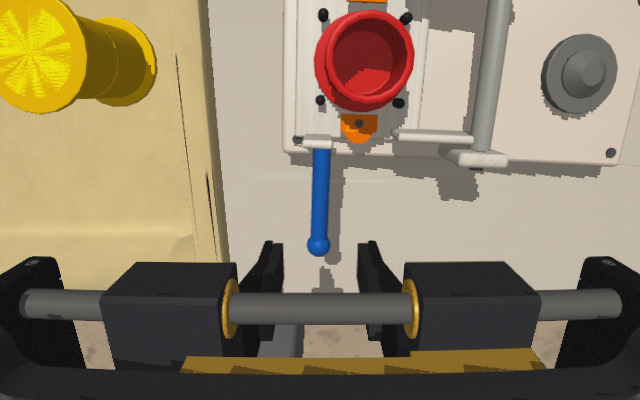

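carry_out(moves=[[0.4,0,4,0,0,0,0],[0.4,0,8,0,0,0,0],[0.4,0,9.1,0,0,0,0],[0.4,0,9.1,0,0,0,0],[0.05,0,9.1,0,0,0,0],[0.05,0,9.1,0,0,0,0],[0.05,0,9.1,0,0,0,0],[0.05,0,9.1,0,0,0,0]], force=15)

```text
time: 33.4
position: [0.4688, -0.1641, 0.0635]
tool_rot: [0.5, -0.499, 0.501, -0.5]
ft_force: [1.4, 0.3, 4.4]
grip_width: 0.0109
```

carry_out(moves=[[0.05,0.04,-0.92,0,0,0,0],[0.05,0.16,-1.82,0,0,0,0],[0.05,0.36,-2.72,0,0,0,0],[0.05,0.63,-3.59,0,0,0,0],[0.05,0.98,-4.44,0,0,0,0],[0.05,1.41,-5.25,-0.05,0,0,0],[0.05,1.9,-6.02,-0.05,0,0,0],[0.05,2.46,-6.75,-0.1,0,0,0],[0.05,3.08,-7.42,-0.1,0,0,0],[0.05,3.75,-8.04,-0.15,0,0,0],[0.05,4.48,-8.6,-0.2,0,0,0],[0.05,5.25,-9.09,-0.2,0,0,0],[0.05,6.06,-9.52,-0.25,0,0,0],[0.05,6.91,-9.87,-0.3,0,0,0],[0.05,7.78,-10.14,-0.3,0,0,0],[0.05,8.68,-10.34,-0.35,0,0,0],[0.05,9.58,-10.46,-0.4,0,0,0],[0.05,10.5,-10.5,-0.4,0,0,0]])

```text
time: 35.2
position: [0.4646, -0.269, 0.1695]
tool_rot: [-0.5, 0.499, -0.5, 0.501]
ft_force: [3.6, 2.6, 2.3]
grip_width: 0.0113
```

```bash
python3 - <<'E'
from h import *
p,R,o=pose();print(p,R,o['grip_width'],o['ft_force'],o['time'])
shot('wrist','w25')
E
```

```text
[ 0.4646 -0.269   0.1695] [[ 0.0007  0.0021  1.    ]
 [-1.     -0.0004  0.0007]
 [ 0.0004 -1.      0.0021]] 0.011276666894144829 [3.6419 2.5629 2.2746] 35.2
```

View pics/w25.png

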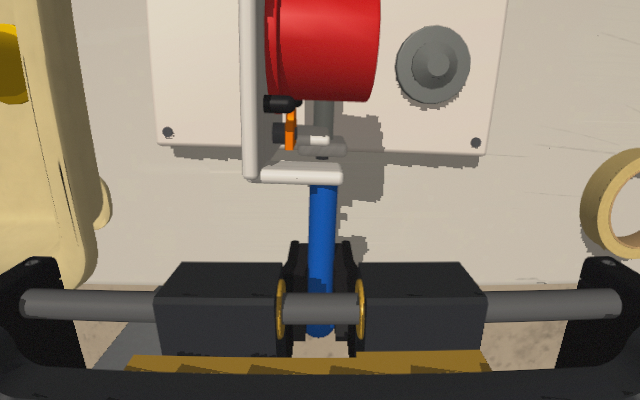

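Red cover is held in the upright plate, as yellow was. Continuing over.

carry_out(moves=[[0.05,0.92,0.04,0,0,0,0],[0.05,1.82,0.16,-0.05,0,0,0],[0.05,2.72,0.36,-0.1,0,0,0],[0.05,3.59,0.63,-0.15,0,0,0],[0.05,4.44,0.98,-0.2,0,0,0],[0.05,5.25,1.41,-0.2,0,0,0],[0.05,6.02,1.9,-0.25,0,0,0],[0.05,6.75,2.46,-0.3,0,0,0],[0.05,7.42,3.08,-0.3,0,0,0],[0.05,8.04,3.75,-0.35,0,0,0],[0.05,8.6,4.48,-0.35,0,0,0],[0.05,9.09,5.25,-0.35,0,0,0],[0.05,9.52,6.06,-0.4,0,0,0],[0.05,9.87,6.91,-0.4,0,0,0],[0.05,10.14,7.78,-0.4,0,0,0],[0.05,10.34,8.68,-0.4,0,0,0],[0.05,10.46,9.58,-0.4,0,0,0],[0.05,10.5,10.5,-0.4,0,0,0],[0.05,10.5,10.5,-0.4,0,0,0],[0.05,10.5,10.5,-0.4,0,0,0]])

```text
time: 37.25
position: [0.4595, -0.3739, 0.0617]
tool_rot: [0.501, -0.5, 0.499, -0.5]
ft_force: [-3.0, -1.2, -1.5]
grip_width: 0.0113
```

```bash
python3 - <<'E'
from h import *
p,R,o=pose();print(p,o['grip_width'],o['ft_force'],o['time'])
E
```

```text
[ 0.4595 -0.3739  0.0617] 0.011340470024520816 [-3.0293 -1.2454 -1.5214] 37.25
```

carry_out(moves=[[0.05,-0.04,-0.92,0,0,0,0],[0.05,-0.16,-1.82,0,0,0,0],[0.05,-0.36,-2.72,0,0,0,0],[0.05,-0.63,-3.59,0,0,0,0],[0.05,-0.98,-4.44,0,0,0,0],[0.05,-1.41,-5.25,0.05,0,0,0],[0.05,-1.9,-6.02,0.05,0,0,0],[0.05,-2.46,-6.75,0.1,0,0,0],[0.05,-3.08,-7.42,0.1,0,0,0],[0.05,-3.75,-8.04,0.15,0,0,0],[0.05,-4.48,-8.6,0.2,0,0,0],[0.05,-5.25,-9.09,0.2,0,0,0],[0.05,-6.06,-9.52,0.25,0,0,0],[0.05,-6.91,-9.87,0.3,0,0,0],[0.05,-7.78,-10.14,0.3,0,0,0],[0.05,-8.68,-10.34,0.35,0,0,0],[0.05,-9.58,-10.46,0.4,0,0,0],[0.05,-10.5,-10.5,0.4,0,0,0]])

```text
time: 39.05
position: [0.4635, -0.2692, 0.1676]
tool_rot: [0.501, -0.5, 0.5, -0.5]
ft_force: [-4.1, -0.7, -14.5]
grip_width: 0.0117
```

carry_out(moves=[[0.05,-0.92,0.04,0,0,0,0],[0.05,-1.82,0.16,0.05,0,0,0],[0.05,-2.72,0.36,0.1,0,0,0],[0.05,-3.59,0.63,0.15,0,0,0],[0.05,-4.44,0.98,0.2,0,0,0],[0.05,-5.25,1.41,0.2,0,0,0],[0.05,-6.02,1.9,0.25,0,0,0],[0.05,-6.75,2.46,0.3,0,0,0],[0.05,-7.42,3.08,0.3,0,0,0],[0.05,-8.04,3.75,0.35,0,0,0],[0.05,-8.6,4.48,0.35,0,0,0],[0.05,-9.09,5.25,0.35,0,0,0],[0.05,-9.52,6.06,0.4,0,0,0],[0.05,-9.87,6.91,0.4,0,0,0],[0.05,-10.14,7.78,0.4,0,0,0],[0.05,-10.34,8.68,0.4,0,0,0],[0.05,-10.46,9.58,0.4,0,0,0],[0.05,-10.5,10.5,0.4,0,0,0],[0.3,-10.5,10.5,0.4,0,0,0],[0.4,-10.5,10.5,0.4,0,0,0]])

```text
time: 41.05
position: [0.4723, -0.1666, 0.0646]
tool_rot: [0.5, -0.496, 0.503, -0.501]
ft_force: [1.0, -0.1, -0.1]
grip_width: 0.0205
```

```bash
python3 - <<'E'
from h import *
p,R,o=pose();print(p,R,o['grip_width'],o['ft_force'],o['time'])
E
```

```text
[ 0.4723 -0.1666  0.0646] [[ 0.0014  0.0092  1.    ]
 [-1.     -0.006   0.0015]
 [ 0.0061 -0.9999  0.0092]] 0.020500741435280464 [ 0.9693 -0.0991 -0.1402] 41.05
```

```bash
python3 - <<'E'
from h import *
im,P,E=shot('wrist','w26')
p,R,o=pose();print(p,R,o['grip_width'],o['ft_force'],o['time'])
E
```

```text
[ 0.4721 -0.1665  0.0645] [[ 0.0013  0.0086  1.    ]
 [-1.     -0.0057  0.0013]
 [ 0.0057 -0.9999  0.0086]] 0.024224028502668467 [ 0.162  -0.0192  0.5739] 41.1
```

View pics/w26.png

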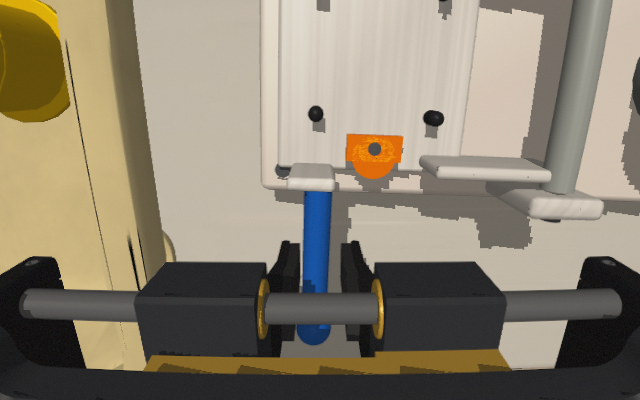

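carry_out(moves=[[0.4,0,0,0,0,0,0],[0.5,0,-4,0,0,0,0],[0.6,0,-8,0,0,0,0],[1,2,-12,0.5,0,0,0],[1,6,-16,1,0,0,0],[1,10,-18.6,1.1,0,0,0],[1,14,-18.6,1.1,0,0,0],[1,17,-18.6,1.1,0,0,0],[1,18.6,-18.6,1.1,0,0,0],[1,18.6,-18.6,1.1,0,0,0],[1,18.6,-18.6,1.1,0,0,0]])

```text
time: 42.2
position: [0.479, -0.3488, 0.248]
tool_rot: [-0.5, 0.5, -0.499, 0.5]
ft_force: [0.3, 0.3, 0.4]
grip_width: 0.0867
```

```bash
python3 - <<'E'
from h import *
meas('w27',0.033,('red',),up=False)
p,R,o=pose();print(p)
E
```

```text
t 42.25 TCP [ 0.479  -0.3482  0.248 ] x [ 0.0016 -1.     -0.0019] z [ 1.      0.0016 -0.001 ] gw 0.08711312070906242
red bbox [ 283   43   78   81 4972] el [321.4  83.2] [77.8 81.2] xy@ring [ 0.5665 -0.3503] mec 0.565699577331543 -0.3501838147640228 r 0.03268777206540108
[ 0.479  -0.3482  0.248 ]
```

View pics/w27.png

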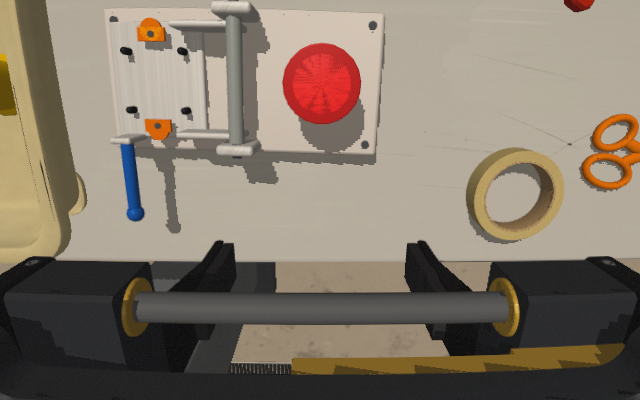

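carry_out(moves=[[1,0.2,3,4,0,0,0],[1,0.2,6,8.75,0,0,0],[1,0.2,9,8.75,0,0,0],[1,0.2,12,8.75,0,0,0],[1,0.2,15,8.75,0,0,0],[1,0.2,16.75,8.75,0,0,0],[1,0.2,16.75,8.75,0,0,0],[1,0.2,16.75,8.75,0,0,0]])

```text
time: 43.05
position: [0.5671, -0.3505, 0.081]
tool_rot: [-0.501, 0.5, -0.499, 0.501]
ft_force: [0.2, -0.4, 0.2]
grip_width: 0.0869
```

```bash
python3 - <<'E'
from h import *
im,P,E=shot('wrist','w28')
p,R,o=pose();print(p,R,o['grip_width'],o['ft_force'],o['time'])
m=mask(im,'red')
for r in range(220,290,10):
    u=np.nonzero(m[r,230:410])[0]+230
    if len(u): print(r,u.min(),u.max(),(u.min()+u.max())/2)
E
```

```text
[ 0.5676 -0.3513  0.082 ] [[ 0.002   0.0012  1.    ]
 [-1.     -0.0009  0.002 ]
 [ 0.0009 -1.      0.0012]] 0.08705559339730015 [-0.2658 -0.2833  0.8148] 43.1
220 281 356 318.5
230 270 365 317.5
240 260 376 318.0
250 254 381 317.5
260 249 386 317.5
270 247 388 317.5
280 247 389 318.0
```

View pics/w28.png

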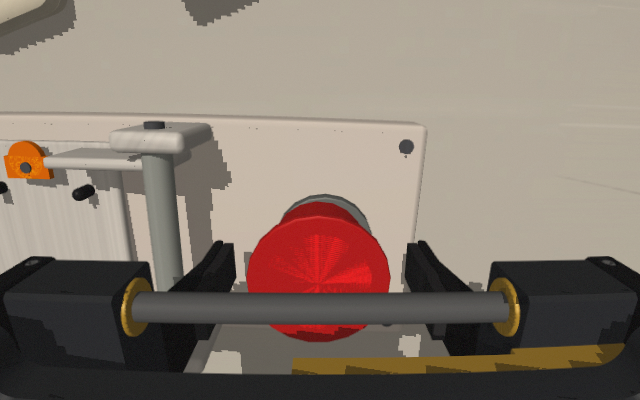

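carry_out(moves=[[0.6,0,0,0,0,0,0],[0.6,0,0,0,0,0,0],[0.6,0,0,0,0,0,0],[0.6,0,0,0,0,0,0],[0.6,0,-1,0,0,0,0],[0.6,0,-4,0,0,0,0],[0.6,0,-8,0,0,0,0],[0.6,0,-10.8,0,0,0,0],[0.6,0,-10.8,0,0,0,0]], force=25)

```text
time: 44.0
position: [0.5693, -0.3541, 0.1948]
tool_rot: [0.5, -0.496, 0.504, -0.5]
ft_force: [0.4, -0.2, -1.1]
grip_width: 0.0645
```

```bash
python3 - <<'E'
from h import *
p,R,o=pose();print(p,R,o['grip_width'],o['ft_force'],o['time'])
E
```

```text
[ 0.5693 -0.3541  0.1948] [[ 0.0008  0.0084  1.    ]
 [-1.     -0.0074  0.0008]
 [ 0.0074 -0.9999  0.0084]] 0.06453679700918229 [ 0.3503 -0.18   -1.1354] 44.0
```

carry_out(moves=[[0.6,-3,0,-2,0,0,0],[0.6,-8,0,-4,0,0,0],[0.6,-12,0,-6,0,0,0],[0.6,-16,0,-8,0,0,0],[0.6,-20,0,-10,0,0,0],[0.6,-25,0,-11.7,0,0,0],[0.6,-30,0,-11.7,0,0,0],[0.6,-35,0,-11.7,0,0,0],[0.6,-40,0,-11.7,0,0,0],[0.6,-45,0,-11.7,0,0,0],[0.6,-50,0,-11.7,0,0,0],[0.6,-55.1,0,-11.7,0,0,0],[0.6,-55.1,0,-11.7,0,0,0],[0.6,-55.1,0,-11.7,0,0,0],[0.6,-55.1,0,-11.7,0,0,0]])

```text
time: 45.5
position: [0.4489, 0.1981, 0.1885]
tool_rot: [0.501, -0.5, 0.5, -0.5]
ft_force: [-0.5, 0.4, -0.5]
grip_width: 0.0649
```

```bash
python3 - <<'E'
from h import *
meas('w29',0.0075,('red',),up=True)
p,R,o=pose();print(p,R)
E
```

```text
t 45.55 TCP [0.4491 0.1977 0.1886] x [-0.0008 -1.      0.0006] z [ 1.     -0.0008 -0.001 ] gw 0.06501639950841662
red bbox [ 308   60   76   78 3470] el [345.4  98.4] [75.4 77.7] xy@ring [0.5241 0.1757] mec 0.5233421325683594 0.17559409141540527 r 0.032491959631443024
red bbox [  249   201   143    92 10119] el [319.9 280.2] [141.8 155.7] xy@ring [0.3493 0.1972] mec 0.35845252871513367 0.19709815084934235 r 0.07393589615821838
red bbox [ 273  324   96   17 1144] el [319.9 311. ] [ 58.6 106.5] xy@ring [0.313  0.1971] mec 0.2954813539981842 0.19652298092842102 r 0.050044164061546326
[0.4491 0.1977 0.1886] [[-0.0008 -0.001   1.    ]
 [-1.     -0.0006 -0.0008]
 [ 0.0006 -1.     -0.001 ]]
```

View pics/w29.png

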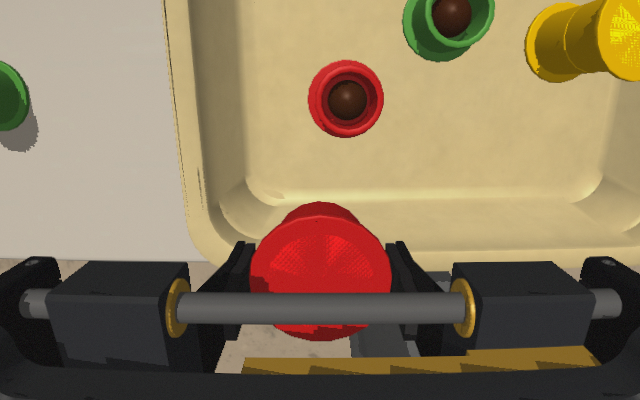

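carry_out(moves=[[0.6,1,0,4,0,0,0],[0.6,2.2,2,7.55,0,0,0],[0.6,2.2,5,7.55,0,0,0],[0.6,2.2,7.1,7.55,0,0,0],[0.6,2.2,7.1,7.55,0,0,0],[0.6,2.2,7.1,7.55,0,0,0],[0.6,2.2,7.1,7.55,0,0,0]])

```text
time: 46.25
position: [0.5258, 0.1764, 0.1191]
tool_rot: [0.499, -0.5, 0.501, -0.501]
ft_force: [0.9, 0.6, -1.1]
grip_width: 0.0646
```

```bash
cat >> h.py <<'E'
def stack(name,c):
    im,P,E=shot('wrist',name);m=mask(im,c);p,R,o=pose()
    print('t',o['time'],'TCP',p,'x',R[:,0],'z',R[:,2],'gw',o['grip_width'],'F',np.array(o['ft_force']))
    for r in range(180,256,6):
        u=np.nonzero(m[r,230:410])[0]+230
        if len(u): print(r,u.min(),u.max(),(u.min()+u.max())/2)
    v=np.nonzero(m[:,320])[0];v=v[v>130].min()
    print(v,'base ring centre by far edge',ray(P,E,[[320,v-.5]],.0125)-np.array([.033,0,0]))
    g=cv2.cvtColor(im,cv2.COLOR_RGB2GRAY).astype(int);print(list(zip(range(v,230,2),g[v:230:2,320])))
    cv2.imwrite(f'pics/{name}z.png',cv2.resize(im[150:300,240:400],None,fx=5,fy=4,interpolation=0)[...,::-1])
E
python3 - <<'E'
from h import *
stack('w30','red')
E
```

```text
t 46.3 TCP [0.5258 0.1767 0.1193] x [ 0.     -1.     -0.0003] z [1.     0.     0.0027] gw 0.06500688183652616 F [-1.4107 -0.4968 -0.8352]
180 289 352 320.5
186 283 356 319.5
192 281 360 320.5
198 278 362 320.0
204 277 364 320.5
210 276 364 320.0
216 277 364 320.5
222 278 362 320.0
228 274 365 319.5
234 268 372 320.0
240 262 378 320.0
246 258 381 319.5
252 254 386 320.0
167 base ring centre by far edge [[0.5238 0.1758 0.0125]]
[(167, np.int64(101)), (169, np.int64(107)), (171, np.int64(72)), (173, np.int64(86)), (175, np.int64(87)), (177, np.int64(83)), (179, np.int64(63)), (181, np.int64(64)), (183, np.int64(64)), (185, np.int64(65)), (187, np.int64(64)), (189, np.int64(68)), (191, np.int64(69)), (193, np.int64(103)), (195, np.int64(94)), (197, np.int64(82)), (199, np.int64(75)), (201, np.int64(54)), (203, np.int64(64)), (205, np.int64(65)), (207, np.int64(62)), (209, np.int64(66)), (211, np.int64(61)), (213, np.int64(69)), (215, np.int64(97)), (217, np.int64(99)), (219, np.int64(83)), (221, np.int64(84)), (223, np.int64(82)), (225, np.int64(84)), (227, np.int64(82)), (229, np.int64(85))]
```

View pics/w30.png

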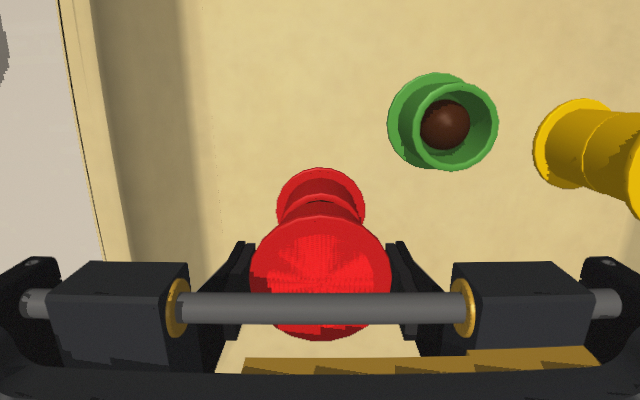

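carry_out(moves=[[0.6,0,0.8,0,0,0,0],[0.6,0,1.4,0.03,0,0,0],[0.6,0,1.7,0.05,0,0,0],[0.6,0,1.8,0.05,0,0,0],[0.6,0,1.83,0.05,0,0,0],[0.6,0,1.83,0.05,0,0,0]])

```text
time: 46.9
position: [0.525, 0.1772, 0.1003]
tool_rot: [0.501, -0.5, 0.5, -0.5]
ft_force: [-2.7, -0.4, 5.6]
grip_width: 0.0653
```

```bash
python3 - <<'E'
from h import *
stack('w31','red')
E
```

```text
t 46.95 TCP [0.525  0.1772 0.1003] x [ 0.0012 -1.      0.0002] z [ 1.      0.0012 -0.0006] gw 0.06474920764031945 F [-1.8826 -0.2781  6.6227]
180 294 349 321.5
186 287 356 321.5
192 281 360 320.5
198 279 364 321.5
204 276 366 321.0
210 275 368 321.5
216 274 368 321.0
222 274 368 321.0
228 274 367 320.5
234 268 372 320.0
240 262 378 320.0
246 259 381 320.0
252 254 386 320.0
172 base ring centre by far edge [[0.5235 0.1765 0.0125]]
[(172, np.int64(74)), (174, np.int64(96)), (176, np.int64(85)), (178, np.int64(85)), (180, np.int64(87)), (182, np.int64(84)), (184, np.int64(66)), (186, np.int64(65)), (188, np.int64(67)), (190, np.int64(69)), (192, np.int64(65)), (194, np.int64(65)), (196, np.int64(69)), (198, np.int64(68)), (200, np.int64(69)), (202, np.int64(65)), (204, np.int64(66)), (206, np.int64(67)), (208, np.int64(68)), (210, np.int64(65)), (212, np.int64(61)), (214, np.int64(71)), (216, np.int64(115)), (218, np.int64(86)), (220, np.int64(83)), (222, np.int64(83)), (224, np.int64(82)), (226, np.int64(83)), (228, np.int64(85))]
```

View pics/w31z.png

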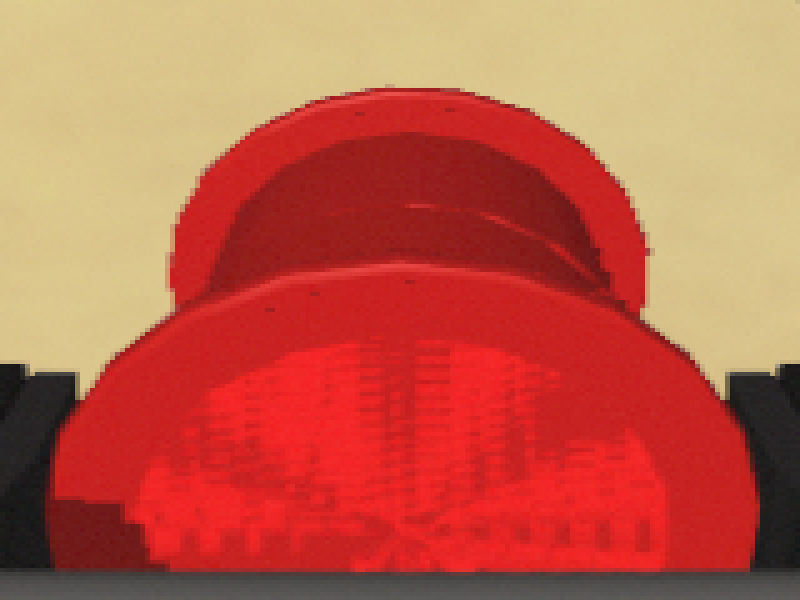

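carry_out(moves=[[0.6,0,-0.3,0,0,0,0],[0.6,0.08,-0.3,0,0,0,0],[0.6,0.08,-0.3,0,0,0,0],[0.6,0.08,-0.15,0,0,0,0],[0.6,0.08,-0.02,0,0,0,0],[0.6,0.08,-0.02,0,0,0,0]])

```text
time: 47.55
position: [0.5254, 0.1762, 0.1003]
tool_rot: [-0.5, 0.5, -0.5, 0.5]
ft_force: [-1.4, -0.5, 4.7]
grip_width: 0.065
```

```bash
python3 - <<'E'
from h import *
stack('w32','red')
E
```

```text
t 47.6 TCP [0.5254 0.1762 0.1003] x [ 0.0008 -1.     -0.    ] z [1.     0.0008 0.0001] gw 0.06470131188154714 F [-1.5331 -1.1707  5.3259]
180 294 346 320.0
186 286 354 320.0
192 281 359 320.0
198 278 363 320.5
204 275 365 320.0
210 273 367 320.0
216 273 367 320.0
222 273 367 320.0
228 274 366 320.0
234 268 372 320.0
240 262 378 320.0
246 259 381 320.0
252 254 386 320.0
173 base ring centre by far edge [[0.5233 0.1756 0.0125]]
[(173, np.int64(85)), (175, np.int64(90)), (177, np.int64(85)), (179, np.int64(88)), (181, np.int64(86)), (183, np.int64(79)), (185, np.int64(66)), (187, np.int64(68)), (189, np.int64(67)), (191, np.int64(66)), (193, np.int64(66)), (195, np.int64(64)), (197, np.int64(66)), (199, np.int64(67)), (201, np.int64(66)), (203, np.int64(66)), (205, np.int64(67)), (207, np.int64(66)), (209, np.int64(66)), (211, np.int64(67)), (213, np.int64(66)), (215, np.int64(93)), (217, np.int64(99)), (219, np.int64(84)), (221, np.int64(84)), (223, np.int64(87)), (225, np.int64(84)), (227, np.int64(82)), (229, np.int64(82))]
```

View pics/w32z.png

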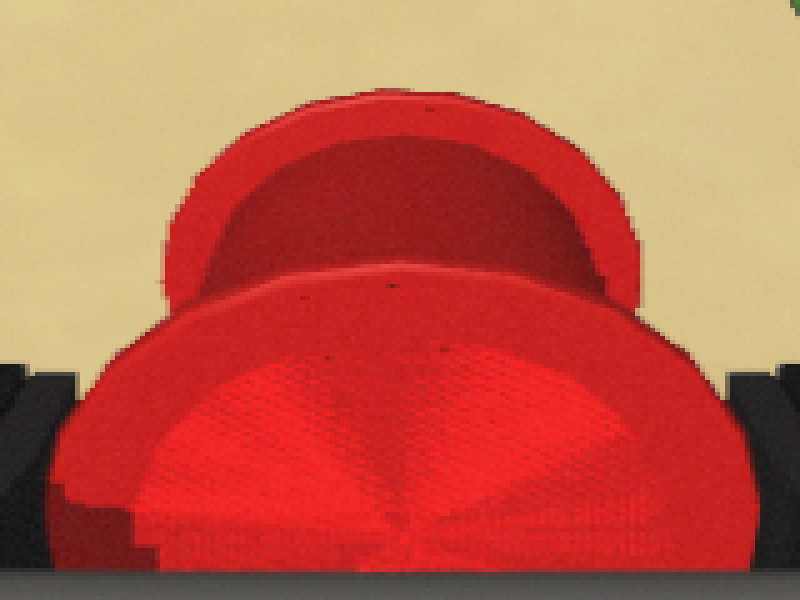

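carry_out(moves=[[0.6,0,-0.3,0,0,0,0],[0.6,0,-0.3,-0.07,0,0,0],[0.6,0,-0.3,-0.07,0,0,0],[0.6,0,-0.15,-0.07,0,0,0],[0.6,0,-0.03,-0.07,0,0,0],[0.6,0,-0.03,-0.07,0,0,0],[1,0,-0.05,-0.07,0,0,0],[1,0,-0.05,-0.07,0,0,0],[1,0,-0.05,-0.07,0,0,0],[1,0,-2,-0.07,0,0,0],[1,0,-6,0,0,0,0],[1,0,-11,-3,0,0,0],[1,0,-15,-7,0,0,0],[1,0,-15,-8.3,0,0,0],[1,0,-15,-8.3,0,0,0]])

```text
time: 49.1
position: [0.4398, 0.1764, 0.2515]
tool_rot: [-0.5, 0.499, -0.5, 0.501]
ft_force: [-0.2, -0.0, 0.4]
grip_width: 0.087
```

```bash
python3 - <<'E'
from h import *
im,P,E=shot('wrist','w33')
p,R,o=pose();print(p,R[:,0],R[:,2],o['grip_width'],o['ft_force'],o['time'])
for c in('red','yellow','green'):
  for s,ce,_ in [x for x in blobs(mask(im,c),300) if x[0][1]<200]: print(c,s,ce,ray(P,E,ce,.0955)[0])
E
```

```text
[0.4416 0.1763 0.2507] [ 0.0015 -1.     -0.0002] [1.     0.0015 0.002 ] 0.08694819805790144 [-0.0279 -0.0634  0.1297] 49.15
red [ 280   45   82   85 5404] [320.475   87.4362] [0.5241 0.1756 0.0955]
yellow [ 471    0  123   75 7377] [532.6657  34.9341] [0.5668 0.0093 0.0955]
green [ 368    0   71   57 2277] [400.1023  27.8072] [0.5688 0.1149 0.0955]
green [   0   55   53   61 2676] [24.1984 85.9839] [0.5295 0.4221 0.0955]
```

View pics/w33.png

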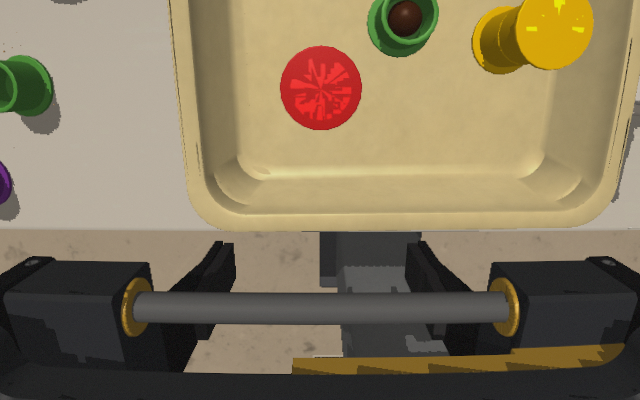

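carry_out(moves=[[1,-5,0,0.8,0,0,0],[1,-10,0,0.8,0,0,0],[1,-15,0.5,0.8,0,0,0],[1,-20,1.3,0.8,0,0,0],[1,-25,1.3,0.8,0,0,0],[1,-30,1.3,0.8,0,0,0],[1,-32.7,1.3,0.8,0,0,0],[1,-32.7,1.3,0.8,0,0,0],[1,-32.7,1.3,0.8,0,0,0],[1,-32.7,1.3,0.8,0,0,0]])

```text
time: 50.15
position: [0.4504, 0.5019, 0.2354]
tool_rot: [0.501, -0.5, 0.5, -0.499]
ft_force: [-0.6, -0.2, -0.1]
grip_width: 0.0869
```

```bash
python3 - <<'E'
from h import *
meas('w34',0.0,('green',))
p,R,o=pose();print(p)
E
```

```text
t 50.2 TCP [0.4506 0.5018 0.2359] x [-0.0008 -1.      0.0014] z [ 1.     -0.0008 -0.0011] gw 0.08709303578560344
green bbox [ 289   56   65   67 3354] el [320.9  89.3] [64.2 66.3] xy@ring [0.533  0.4998] mec 0.532174825668335 0.49985644221305847 r 0.032293278723955154
[0.4506 0.5018 0.2359]
```

View pics/w34.png

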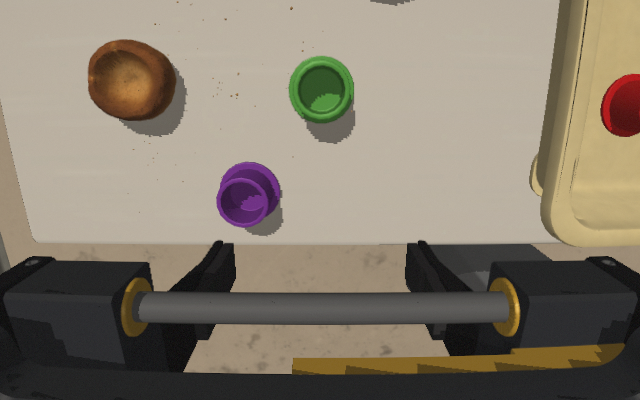

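carry_out(moves=[[1,0.2,5,8.2,0,0,0],[1,0.2,8,8.2,0,0,0],[1,0.2,12,8.2,0,0,0],[1,0.2,16,8.2,0,0,0],[1,0.2,19,8.2,0,0,0],[1,0.2,19.3,8.2,0,0,0],[1,0.2,19.3,8.2,0,0,0],[0.4,0.2,19.3,8.2,0,0,0],[0.4,0.2,19.3,8.2,0,0,0],[0.4,0.2,19.3,8.2,0,0,0],[0.4,0.2,19.3,8.2,0,0,0],[0.4,0.2,19.3,8.2,0,0,0],[0.4,0.2,19.3,8.2,0,0,0]], force=25)

```text
time: 51.5
position: [0.5322, 0.5014, 0.0444]
tool_rot: [-0.5, 0.5, -0.5, 0.5]
ft_force: [-0.8, -0.5, 2.5]
grip_width: 0.0524
```

```bash
python3 - <<'E'
from h import *
im,P,E=shot('wrist','w35')
p,R,o=pose();print(p,R,o['grip_width'],o['ft_force'],o['time'])
m=mask(im,'green');v=np.nonzero(m[:,320])[0];v=v[v>130].min()
print(v,'ring far rel',ray(P,E,[[320,v-.5]],.005)-p)
E
```

```text
[0.5322 0.5014 0.0444] [[ 0.0008  0.0004  1.    ]
 [-1.      0.0002  0.0008]
 [-0.0002 -1.      0.0004]] 0.05190716318166211 [-0.7039 -0.7993  3.5844] 51.55
188 ring far rel [[ 0.0341 -0.0006 -0.0394]]
```

View pics/w35.png

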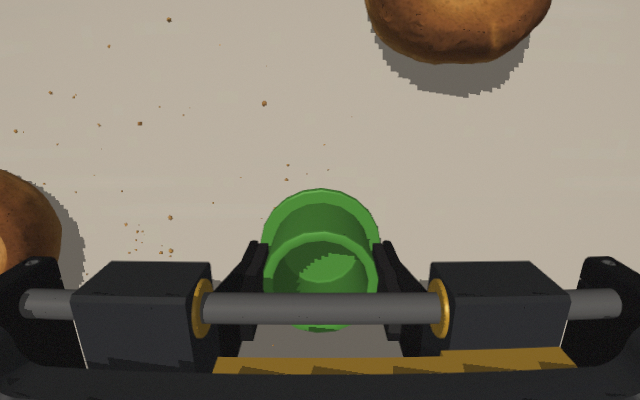

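carry_out(moves=[[0.4,0,-5,0,0,0,0],[0.4,0,-10,0,0,0,0],[0.4,2,-15,-1,0,0,0],[0.4,6,-18,-2,0,0,0],[0.4,10,-20,-3,0,0,0],[0.4,15,-20.6,-4.4,0,0,0],[0.4,20,-20.6,-4.4,0,0,0],[0.4,25,-20.6,-4.4,0,0,0],[0.4,30,-20.6,-4.4,0,0,0],[0.4,35,-20.6,-4.4,0,0,0],[0.4,40,-20.6,-4.4,0,0,0],[0.4,45,-20.6,-4.4,0,0,0],[0.4,50,-20.6,-4.4,0,0,0],[0.4,55,-20.6,-4.4,0,0,0],[0.4,60,-20.6,-4.4,0,0,0],[0.4,65,-20.6,-4.4,0,0,0],[0.4,69.3,-20.6,-4.4,0,0,0],[0.4,69.3,-20.6,-4.4,0,0,0],[0.4,69.3,-20.6,-4.4,0,0,0],[0.4,69.3,-20.6,-4.4,0,0,0]])

```text
time: 53.55
position: [0.4881, -0.1907, 0.2494]
tool_rot: [-0.5, 0.5, -0.499, 0.5]
ft_force: [-0.0, -0.0, -1.0]
grip_width: 0.0521
```

```bash
python3 - <<'E'
from h import *
im,P,E=pinsm('w36')
p,R,o=pose();print(p)
m=mask(im,'green');v=np.nonzero(m[:,320])[0];v=v[v>130].min()
T=E.copy();print(v)
E
```

```text
t 53.6 TCP [ 0.4882 -0.1903  0.2495] x [ 0.0022 -1.     -0.001 ] z [ 1.      0.0022 -0.001 ] gw 0.05208822129760598 F [ 0.0839 -0.0411 -0.4471]
dark [291  55   7   7  38] [294.1  58.1] [ 0.5982 -0.1673]
dark [350  57   7   7  37] [352.9  60.1] [ 0.5966 -0.2209]
dark [ 14  61  23  32 459] [25.7 77.6] [0.5867 0.0947]
dark [291 115   6   6  30] [293.4 117.5] [ 0.5448 -0.1658]
dark [347 117   6   6  30] [349.6 119.5] [ 0.5431 -0.2192]
dark [  0 121  22  47 671] [  8.3 147. ] [0.5193 0.13  ]
[ 0.4882 -0.1903  0.2495]
188
```

View pics/w36.png

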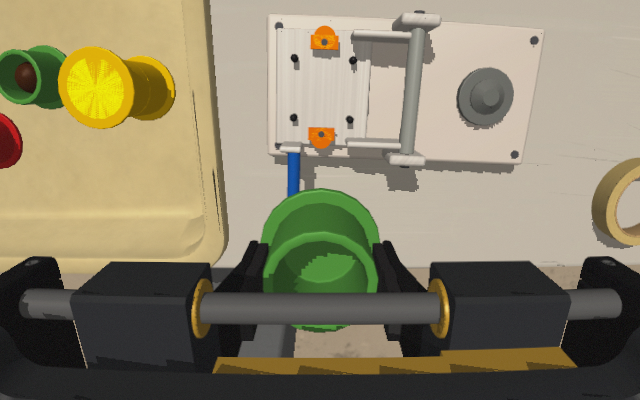

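carry_out(moves=[[0.4,0.1,3,4,0,0,0],[0.4,0.1,7,8.1,0,0,0],[0.4,0.1,11,8.1,0,0,0],[0.4,0.1,14,8.1,0,0,0],[0.4,0.1,15.5,8.1,0,0,0],[0.4,0.1,15.7,8.1,0,0,0],[0.4,0.1,15.7,8.1,0,0,0],[0.4,0.1,15.7,8.1,0,0,0]])

```text
time: 54.4
position: [0.5708, -0.1931, 0.0947]
tool_rot: [0.5, -0.498, 0.501, -0.501]
ft_force: [-0.2, -0.5, -0.5]
grip_width: 0.0514
```

```bash
python3 - <<'E'
from h import *
im,P,E=lowpins('w37','green')
E
```

```text
t 54.45 TCP [ 0.5708 -0.1933  0.0948] x [ 0.0009 -1.      0.002 ] z [1.     0.0009 0.0035] gw 0.05216594712467336 F [-0.8771 -0.2782 -1.1271]
pin [267 182  13  16 142] [273.1408 189.3521] [ 0.5999 -0.1676  0.0405]
pin [362 185  12  16 139] [367.6835 192.554 ] [ 0.5981 -0.2206  0.0405]
pin [249 241  19   4  40] [255.55 243.  ] [ 0.5672 -0.156   0.0405]
195 293 347 320.0
203 281 359 320.0
211 272 368 320.0
219 268 372 320.0
227 264 376 320.0
235 263 377 320.0
first row 188
```

View pics/w37.png

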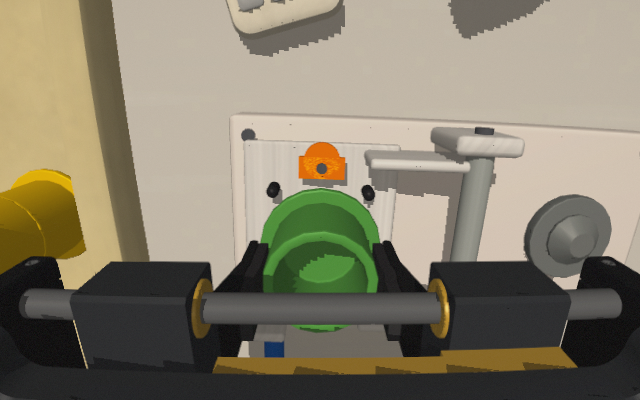

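carry_out(moves=[[0.4,0,0.4,0,0,0,0],[0.4,0,0.8,0,0,0,0],[0.4,0,1.2,0,0,0,0],[0.4,0,1.5,0,0,0,0],[0.4,0,1.7,0,0,0,0],[0.4,0,1.78,0,0,0,0],[0.4,0,1.78,0,0,0,0]])

```text
time: 55.15
position: [0.5694, -0.1926, 0.0762]
tool_rot: [0.5, -0.5, 0.5, -0.5]
ft_force: [-3.3, 0.7, 8.8]
grip_width: 0.0518
```

```bash
python3 - <<'E'
from h import *
im,P,E=lowpins('w38','green')
E
```

```text
t 55.2 TCP [ 0.5694 -0.1926  0.0763] x [ 0.0009 -1.      0.    ] z [ 1.      0.0009 -0.0005] gw 0.052232325983921385 F [-2.957   0.2541  9.1461]
pin [263 188  14  17 174] [269.5632 195.9023] [ 0.6    -0.1676  0.0405]
pin [367 191  14  18 177] [373.4915 199.2881] [ 0.5983 -0.2205  0.0405]
pin [249 241  19   4  40] [255.55 243.  ] [ 0.5739 -0.159   0.0405]
195 293 347 320.0
203 281 359 320.0
211 273 368 320.5
219 268 372 320.0
227 264 376 320.0
235 263 377 320.0
first row 189
```

View pics/w38.png

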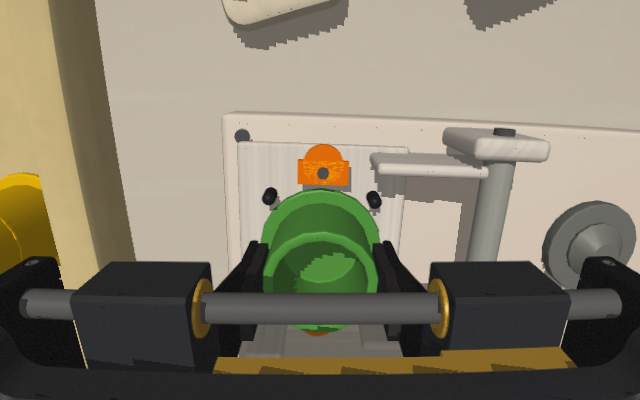

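Green is down on the pocket floor (z as predicted, 0.0763), ring between pins at (269,196) and (373,199). Release and go to the handle.

carry_out(moves=[[0.75,0,0,0,0,0,0],[0.75,0,0,0,0,0,0],[0.75,0,0,0,0,0,0],[0.75,0,-3,0,0,0,0],[0.75,0,-7,0,0,0,0],[0.75,0,-11,-2,0,0,0],[0.6,-1,-11,-6,0,0,0],[0.4,-2.9,-10,-10.2,0,0,0],[0.4,-2.9,-8,-10.2,0,0,0],[0.4,-2.9,-7.8,-10.2,0,0,0],[0.4,-2.9,-7.8,-10.2,0,0,0]])

```text
time: 56.3
position: [0.4687, -0.1645, 0.1529]
tool_rot: [-0.5, 0.499, -0.5, 0.5]
ft_force: [0.3, 0.8, 0.3]
grip_width: 0.037
```

```bash
python3 - <<'E'
from h import *
pinsm('w39')
E
```

```text
t 56.35 TCP [ 0.4693 -0.1648  0.1533] x [ 0.0007 -1.      0.0012] z [1.     0.0008 0.002 ] gw 0.0365966485441237 F [ 0.2038 -0.3814  0.5091]
dark [319   9   9  13  95] [323.   14.8] [ 0.5977 -0.167 ]
dark [400  12  12  13  98] [405.8  18. ] [ 0.5963 -0.2202]
dark [316  95   9  10  60] [320.2  99.8] [ 0.5447 -0.1652]
dark [392  98  12  10  95] [398.  102.4] [ 0.5433 -0.218 ]
dark [356 120   7   7  36] [358.9 122.9] [ 0.5293 -0.1918]
```

View pics/w39.png

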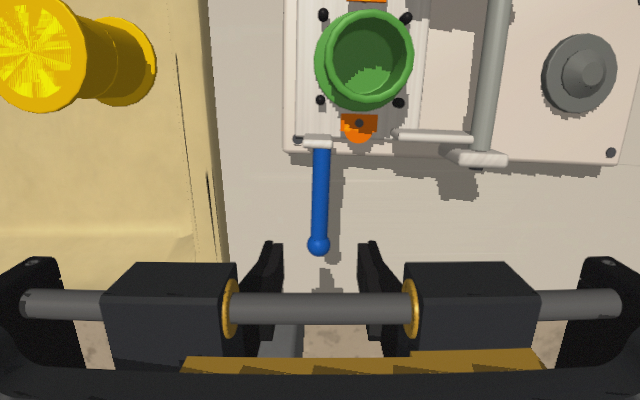

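Seated as before. Grip the handle and swing.

carry_out(moves=[[0.4,0,4,0,0,0,0],[0.4,0,8,0,0,0,0],[0.4,0,9.1,0,0,0,0],[0.4,0,9.1,0,0,0,0],[0.05,0,9.1,0,0,0,0],[0.05,0,9.1,0,0,0,0],[0.05,0,9.1,0,0,0,0],[0.05,0,9.1,0,0,0,0]], force=15)

```text
time: 57.15
position: [0.4683, -0.1641, 0.0631]
tool_rot: [0.5, -0.499, 0.501, -0.5]
ft_force: [-0.7, 0.2, 4.1]
grip_width: 0.0113
```

carry_out(moves=[[0.05,0.04,-0.92,0,0,0,0],[0.05,0.16,-1.82,0,0,0,0],[0.05,0.36,-2.72,0,0,0,0],[0.05,0.63,-3.59,0,0,0,0],[0.05,0.98,-4.44,0,0,0,0],[0.05,1.41,-5.25,-0.05,0,0,0],[0.05,1.9,-6.02,-0.05,0,0,0],[0.05,2.46,-6.75,-0.1,0,0,0],[0.05,3.08,-7.42,-0.1,0,0,0],[0.05,3.75,-8.04,-0.15,0,0,0],[0.05,4.48,-8.6,-0.2,0,0,0],[0.05,5.25,-9.09,-0.2,0,0,0],[0.05,6.06,-9.52,-0.25,0,0,0],[0.05,6.91,-9.87,-0.3,0,0,0],[0.05,7.78,-10.14,-0.3,0,0,0],[0.05,8.68,-10.34,-0.35,0,0,0],[0.05,9.58,-10.46,-0.4,0,0,0],[0.05,10.5,-10.5,-0.4,0,0,0]])

```text
time: 58.95
position: [0.4642, -0.2687, 0.1691]
tool_rot: [-0.5, 0.499, -0.5, 0.501]
ft_force: [3.7, 2.5, 2.4]
grip_width: 0.0116
```

```bash
python3 - <<'E'
from h import *
p,R,o=pose();print(p,o['grip_width'],o['ft_force'],o['time'])
shot('wrist','w40')
E
```

```text
[ 0.4642 -0.2687  0.1691] 0.01157017090553732 [3.6762 2.4954 2.4033] 58.95
```

View pics/w40.png

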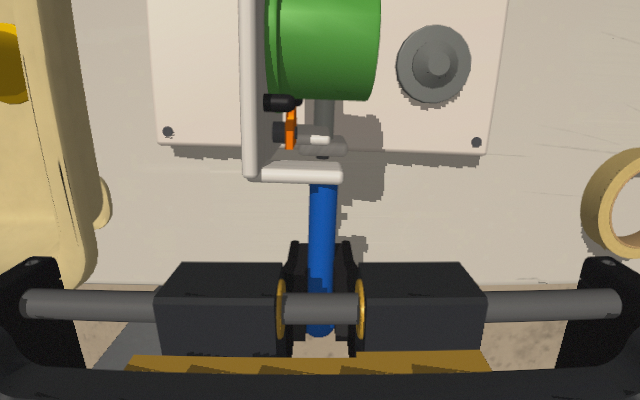

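carry_out(moves=[[0.05,0.92,0.04,0,0,0,0],[0.05,1.82,0.16,-0.05,0,0,0],[0.05,2.72,0.36,-0.1,0,0,0],[0.05,3.59,0.63,-0.15,0,0,0],[0.05,4.44,0.98,-0.2,0,0,0],[0.05,5.25,1.41,-0.2,0,0,0],[0.05,6.02,1.9,-0.25,0,0,0],[0.05,6.75,2.46,-0.3,0,0,0],[0.05,7.42,3.08,-0.3,0,0,0],[0.05,8.04,3.75,-0.35,0,0,0],[0.05,8.6,4.48,-0.35,0,0,0],[0.05,9.09,5.25,-0.35,0,0,0],[0.05,9.52,6.06,-0.4,0,0,0],[0.05,9.87,6.91,-0.4,0,0,0],[0.05,10.14,7.78,-0.4,0,0,0],[0.05,10.34,8.68,-0.4,0,0,0],[0.05,10.46,9.58,-0.4,0,0,0],[0.05,10.5,10.5,-0.4,0,0,0],[0.05,10.5,10.5,-0.4,0,0,0],[0.05,10.5,10.5,-0.4,0,0,0]])

```text
time: 61.0
position: [0.4592, -0.3739, 0.0615]
tool_rot: [0.501, -0.5, 0.499, -0.5]
ft_force: [-0.3, -0.5, -2.0]
grip_width: 0.0112
```

```bash
python3 - <<'E'
from h import *
p,R,o=pose();print(p,o['grip_width'],o['ft_force'],o['time'])
E
```

```text
[ 0.4592 -0.3739  0.0615] 0.011194802358075068 [-0.2971 -0.4938 -1.9934] 61.0
```

carry_out(moves=[[0.05,-0.04,-0.92,0,0,0,0],[0.05,-0.16,-1.82,0,0,0,0],[0.05,-0.36,-2.72,0,0,0,0],[0.05,-0.63,-3.59,0,0,0,0],[0.05,-0.98,-4.44,0,0,0,0],[0.05,-1.41,-5.25,0.05,0,0,0],[0.05,-1.9,-6.02,0.05,0,0,0],[0.05,-2.46,-6.75,0.1,0,0,0],[0.05,-3.08,-7.42,0.1,0,0,0],[0.05,-3.75,-8.04,0.15,0,0,0],[0.05,-4.48,-8.6,0.2,0,0,0],[0.05,-5.25,-9.09,0.2,0,0,0],[0.05,-6.06,-9.52,0.25,0,0,0],[0.05,-6.91,-9.87,0.3,0,0,0],[0.05,-7.78,-10.14,0.3,0,0,0],[0.05,-8.68,-10.34,0.35,0,0,0],[0.05,-9.58,-10.46,0.4,0,0,0],[0.05,-10.5,-10.5,0.4,0,0,0]])

```text
time: 62.8
position: [0.4625, -0.2676, 0.1655]
tool_rot: [0.501, -0.501, 0.498, -0.5]
ft_force: [0.1, -1.2, -24.8]
grip_width: 0.011
```

carry_out(moves=[[0.05,-0.92,0.04,0,0,0,0],[0.05,-1.82,0.16,0.05,0,0,0],[0.05,-2.72,0.36,0.1,0,0,0],[0.05,-3.59,0.63,0.15,0,0,0],[0.05,-4.44,0.98,0.2,0,0,0],[0.05,-5.25,1.41,0.2,0,0,0],[0.05,-6.02,1.9,0.25,0,0,0],[0.05,-6.75,2.46,0.3,0,0,0],[0.05,-7.42,3.08,0.3,0,0,0],[0.05,-8.04,3.75,0.35,0,0,0],[0.05,-8.6,4.48,0.35,0,0,0],[0.05,-9.09,5.25,0.35,0,0,0],[0.05,-9.52,6.06,0.4,0,0,0],[0.05,-9.87,6.91,0.4,0,0,0],[0.05,-10.14,7.78,0.4,0,0,0],[0.05,-10.34,8.68,0.4,0,0,0],[0.05,-10.46,9.58,0.4,0,0,0],[0.05,-10.5,10.5,0.4,0,0,0],[0.3,-10.5,10.5,0.4,0,0,0],[0.4,-10.5,10.5,0.4,0,0,0]])

```text
time: 64.8
position: [0.4704, -0.1655, 0.0629]
tool_rot: [0.5, -0.497, 0.502, -0.501]
ft_force: [-0.4, 0.2, 0.9]
grip_width: 0.0211
```

```bash
python3 - <<'E'
from h import *
p,R,o=pose();print(p,R[:,0],R[:,2],o['grip_width'],o['ft_force'],o['time'])
shot('wrist','w41')
E
```

```text
[ 0.4704 -0.1655  0.0629] [ 0.001  -1.      0.0036] [1.     0.001  0.0057] 0.02105237000373756 [-0.4422  0.1571  0.8719] 64.8
```

View pics/w41.png

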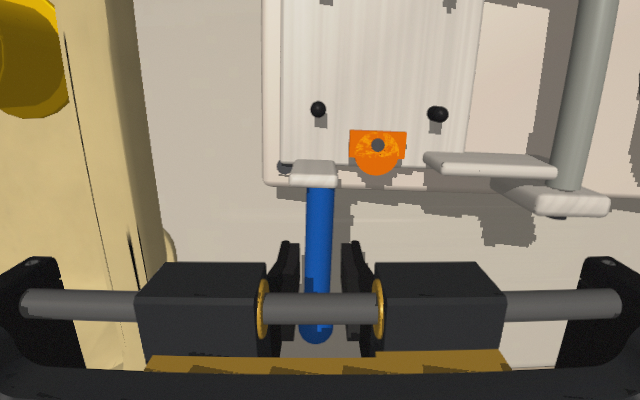

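Plate is flat on the loading side. To the nest.

carry_out(moves=[[0.4,0,0,0,0,0,0],[0.5,0,-4,0,0,0,0],[0.6,0,-8,0,0,0,0],[1,2,-12,0.5,0,0,0],[1,6,-16,1,0,0,0],[1,10,-18.6,1.3,0,0,0],[1,14,-18.6,1.3,0,0,0],[1,17,-18.6,1.3,0,0,0],[1,18.6,-18.6,1.3,0,0,0],[1,18.6,-18.6,1.3,0,0,0],[1,18.6,-18.6,1.3,0,0,0]])

```text
time: 65.95
position: [0.4804, -0.3484, 0.2473]
tool_rot: [-0.5, 0.501, -0.499, 0.5]
ft_force: [1.1, 0.7, -0.0]
grip_width: 0.0866
```

```bash
python3 - <<'E'
from h import *
meas('w42',0.033,('green',),up=False)
p,R,o=pose();print(p)
E
```

```text
t 66.0 TCP [ 0.4805 -0.3479  0.2474] x [ 0.0017 -1.     -0.0022] z [ 1.      0.0017 -0.0013] gw 0.08701874947291416
green bbox [ 285   46   77   81 4872] el [322.8  86. ] [77.1 80.4] xy@ring [ 0.5656 -0.351 ] mec 0.5647616982460022 -0.3510609567165375 r 0.032470814883708954
[ 0.4805 -0.3479  0.2474]
```

View pics/w42.png

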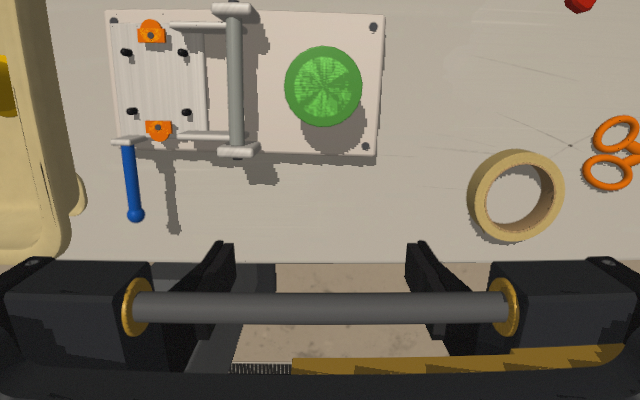

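carry_out(moves=[[1,0.3,3,4,0,0,0],[1,0.3,6,8.5,0,0,0],[1,0.3,9,8.5,0,0,0],[1,0.3,12,8.5,0,0,0],[1,0.3,15,8.5,0,0,0],[1,0.3,16.65,8.5,0,0,0],[1,0.3,16.65,8.5,0,0,0],[1,0.3,16.65,8.5,0,0,0]])

```text
time: 66.8
position: [0.5663, -0.3523, 0.0821]
tool_rot: [-0.5, 0.499, -0.5, 0.5]
ft_force: [0.4, 0.0, 0.3]
grip_width: 0.0872
```

```bash
python3 - <<'E'
from h import *
im,P,E=shot('wrist','w43')
p,R,o=pose();print(p,R,o['grip_width'],o['ft_force'],o['time'])
m=mask(im,'green')
for r in range(220,290,10):
    u=np.nonzero(m[r,230:410])[0]+230
    if len(u): print(r,u.min(),u.max(),(u.min()+u.max())/2)
E
```

```text
[ 0.5667 -0.353   0.083 ] [[ 0.0013  0.002   1.    ]
 [-1.     -0.0016  0.0013]
 [ 0.0016 -1.      0.002 ]] 0.08693985688802698 [0.704  0.2407 0.235 ] 66.85
220 280 354 317.0
230 268 363 315.5
240 258 373 315.5
250 252 379 315.5
260 247 383 315.0
270 246 385 315.5
280 245 386 315.5
```

carry_out(moves=[[1,-0.2,0.15,0,0,0,0],[1,-0.2,0.15,0,0,0,0],[0.6,-0.2,0.15,0,0,0,0],[0.6,-0.2,0.15,0,0,0,0],[0.6,-0.2,0.15,0,0,0,0],[0.6,-0.2,0.15,0,0,0,0],[0.6,-0.2,-1,0,0,0,0],[0.6,-0.2,-4,0,0,0,0],[0.6,-0.2,-8,0,0,0,0],[0.6,-0.2,-10.8,0,0,0,0],[0.6,-0.2,-10.8,0,0,0,0]], force=25)

```text
time: 67.95
position: [0.5684, -0.3528, 0.1954]
tool_rot: [0.5, -0.496, 0.504, -0.5]
ft_force: [-0.1, -0.0, 0.4]
grip_width: 0.0649
```

```bash
python3 - <<'E'
from h import *
p,R,o=pose();print(p,R,o['grip_width'],o['ft_force'],o['time'])
E
```

```text
[ 0.5684 -0.3528  0.1954] [[ 0.0009  0.0085  1.    ]
 [-1.     -0.0074  0.0009]
 [ 0.0074 -0.9999  0.0085]] 0.06491500202533636 [-0.0626 -0.007   0.365 ] 67.95
```

carry_out(moves=[[0.6,-3,0,-1,0,0,0],[0.6,-8,0,-2,0,0,0],[0.6,-12,0,-3,0,0,0],[0.6,-16,0,-4,0,0,0],[0.6,-20,0,-5,0,0,0],[0.6,-25,0,-6.3,0,0,0],[0.6,-30,0,-6.3,0,0,0],[0.6,-35,0,-6.3,0,0,0],[0.6,-40,0,-6.3,0,0,0],[0.6,-45,0,-6.3,0,0,0],[0.6,-45,0,-6.3,0,0,0],[0.6,-45,0,-6.3,0,0,0],[0.6,-45,0,-6.3,0,0,0]])

```text
time: 69.25
position: [0.5022, 0.0984, 0.189]
tool_rot: [0.5, -0.5, 0.5, -0.5]
ft_force: [0.2, -0.4, -1.7]
grip_width: 0.0649
```

```bash
python3 - <<'E'
from h import *
meas('w44',0.0075,('green',),up=True)
p,R,o=pose();print(p,R)
E
```

```text
t 69.3 TCP [0.5024 0.0979 0.1891] x [-0.0008 -1.      0.0004] z [ 1.     -0.0008 -0.0007] gw 0.06507581433901123
green bbox [ 283   46   76   79 3417] el [320.3  84.9] [76.  78.6] xy@ring [0.5885 0.0975] mec 0.5876356363296509 0.09744315594434738 r 0.032390009611845016
green bbox [  248   202   145    91 10041] el [319.9 267.6] [127.5 141. ] xy@ring [0.4165 0.0976] mec 0.41063231229782104 0.09744460880756378 r 0.07420040667057037
green bbox [ 272  325   98   17 1175] el [323.2 285.8] [111.3 137.2] xy@ring [0.3959 0.0943] mec 0.3484780192375183 0.0968688577413559 r 0.05117860436439514
[0.5024 0.0979 0.1891] [[-0.0008 -0.0007  1.    ]
 [-1.     -0.0004 -0.0008]
 [ 0.0004 -1.     -0.0007]]
```

View pics/w44.png

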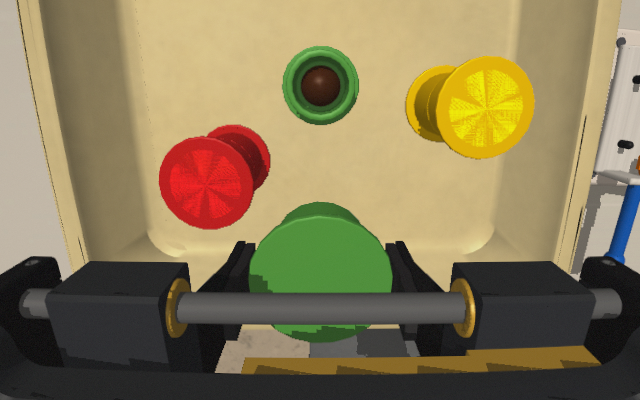

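carry_out(moves=[[0.6,0,0,4,0,0,0],[0.6,0,2,8.55,0,0,0],[0.6,0,5,8.55,0,0,0],[0.6,0,7.1,8.55,0,0,0],[0.6,0,7.1,8.55,0,0,0],[0.6,0,7.1,8.55,0,0,0],[0.6,0,7.1,8.55,0,0,0]])

```text
time: 70.0
position: [0.5889, 0.0984, 0.1197]
tool_rot: [0.499, -0.5, 0.501, -0.5]
ft_force: [1.2, -0.8, -0.6]
grip_width: 0.0645
```

```bash
python3 - <<'E'
from h import *
stack('w45','green')
E
```

```text
t 70.05 TCP [0.589  0.0986 0.12  ] x [-0.0002 -1.      0.0001] z [ 1.     -0.0002  0.003 ] gw 0.0648574058283336 F [0.1048 0.4513 0.0555]
180 287 353 320.0
186 282 357 319.5
192 280 361 320.5
198 277 362 319.5
204 277 364 320.5
210 276 364 320.0
216 278 363 320.5
222 279 361 320.0
228 275 365 320.0
234 268 372 320.0
240 262 378 320.0
246 258 381 319.5
252 254 385 319.5
166 base ring centre by far edge [[0.5876 0.0977 0.0125]]
[(166, np.int64(109)), (168, np.int64(107)), (170, np.int64(107)), (172, np.int64(107)), (174, np.int64(106)), (176, np.int64(81)), (178, np.int64(80)), (180, np.int64(82)), (182, np.int64(82)), (184, np.int64(83)), (186, np.int64(82)), (188, np.int64(82)), (190, np.int64(93)), (192, np.int64(126)), (194, np.int64(108)), (196, np.int64(98)), (198, np.int64(25)), (200, np.int64(25)), (202, np.int64(79)), (204, np.int64(81)), (206, np.int64(82)), (208, np.int64(81)), (210, np.int64(81)), (212, np.int64(81)), (214, np.int64(88)), (216, np.int64(132)), (218, np.int64(114)), (220, np.int64(105)), (222, np.int64(107)), (224, np.int64(107)), (226, np.int64(108)), (228, np.int64(107))]
```

View pics/w45.png

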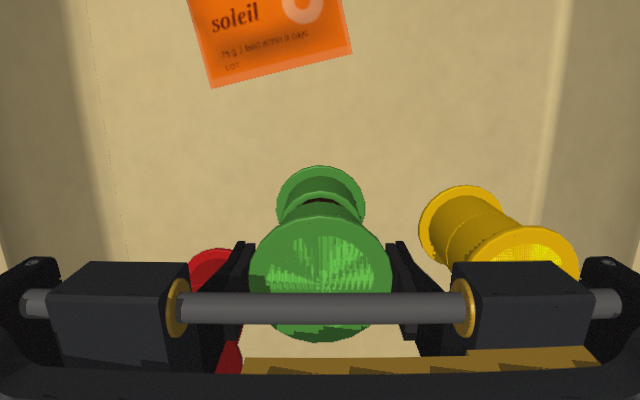

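carry_out(moves=[[0.6,0.04,0.8,0.05,0,0,0],[0.6,0.08,1.4,0.12,0,0,0],[0.6,0.08,1.7,0.12,0,0,0],[0.6,0.08,1.85,0.12,0,0,0],[0.6,0.08,1.9,0.12,0,0,0],[0.6,0.08,1.9,0.12,0,0,0]])

```text
time: 70.65
position: [0.5891, 0.0986, 0.0993]
tool_rot: [0.5, -0.5, 0.5, -0.5]
ft_force: [0.7, 0.2, -0.7]
grip_width: 0.065
```

```bash
python3 - <<'E'
from h import *
stack('w46','green')
E
```

```text
t 70.7 TCP [0.5892 0.0986 0.0995] x [ 0.0009 -1.      0.    ] z [1.     0.0009 0.0001] gw 0.0647353912783676 F [ 0.1752 -0.9174 -1.4488]
180 293 347 320.0
186 286 355 320.5
192 281 360 320.5
198 278 363 320.5
204 275 365 320.0
210 274 367 320.5
216 273 368 320.5
222 273 368 320.5
228 275 366 320.5
234 268 372 320.0
240 262 378 320.0
246 259 381 320.0
252 254 386 320.0
172 base ring centre by far edge [[0.5879 0.098  0.0125]]
[(172, np.int64(89)), (174, np.int64(115)), (176, np.int64(108)), (178, np.int64(106)), (180, np.int64(106)), (182, np.int64(106)), (184, np.int64(81)), (186, np.int64(80)), (188, np.int64(82)), (190, np.int64(82)), (192, np.int64(81)), (194, np.int64(83)), (196, np.int64(82)), (198, np.int64(82)), (200, np.int64(88)), (202, np.int64(79)), (204, np.int64(81)), (206, np.int64(81)), (208, np.int64(81)), (210, np.int64(82)), (212, np.int64(80)), (214, np.int64(86)), (216, np.int64(131)), (218, np.int64(114)), (220, np.int64(106)), (222, np.int64(105)), (224, np.int64(106)), (226, np.int64(106)), (228, np.int64(107))]
```

View pics/w46z.png

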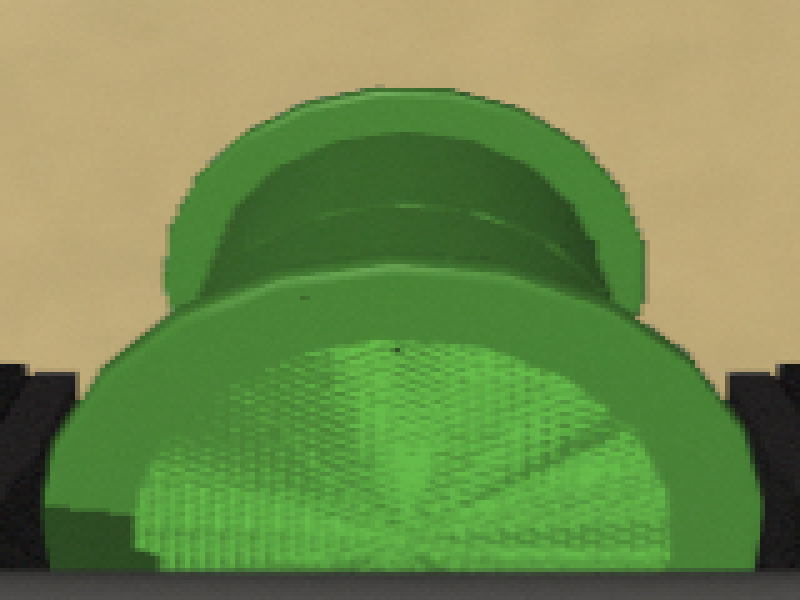

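carry_out(moves=[[0.6,0,0.06,0.02,0,0,0],[0.6,0,0.12,0.03,0,0,0],[0.6,0,0.12,0.03,0,0,0]])

```text
time: 71.0
position: [0.5896, 0.0985, 0.0987]
tool_rot: [-0.5, 0.5, -0.5, 0.5]
ft_force: [-0.5, -0.7, 2.8]
grip_width: 0.0646
```

```bash
python3 - <<'E'
from h import *
stack('w47','green')
E
```

```text
t 71.05 TCP [0.5896 0.0985 0.0987] x [ 0.0008 -1.     -0.    ] z [1.     0.0008 0.0006] gw 0.0649547296532761 F [-1.0196  0.1562  4.4117]
180 295 346 320.5
186 287 354 320.5
192 282 359 320.5
198 278 363 320.5
204 275 365 320.0
210 274 367 320.5
216 273 368 320.5
222 273 368 320.5
228 275 367 321.0
234 268 372 320.0
240 262 377 319.5
246 258 381 319.5
252 254 385 319.5
173 base ring centre by far edge [[0.5879 0.0979 0.0125]]
[(173, np.int64(90)), (175, np.int64(116)), (177, np.int64(108)), (179, np.int64(107)), (181, np.int64(109)), (183, np.int64(108)), (185, np.int64(83)), (187, np.int64(81)), (189, np.int64(82)), (191, np.int64(83)), (193, np.int64(81)), (195, np.int64(83)), (197, np.int64(82)), (199, np.int64(83)), (201, np.int64(85)), (203, np.int64(81)), (205, np.int64(82)), (207, np.int64(82)), (209, np.int64(82)), (211, np.int64(81)), (213, np.int64(79)), (215, np.int64(93)), (217, np.int64(130)), (219, np.int64(108)), (221, np.int64(106)), (223, np.int64(108)), (225, np.int64(107)), (227, np.int64(109)), (229, np.int64(107))]
```

View pics/w47z.png

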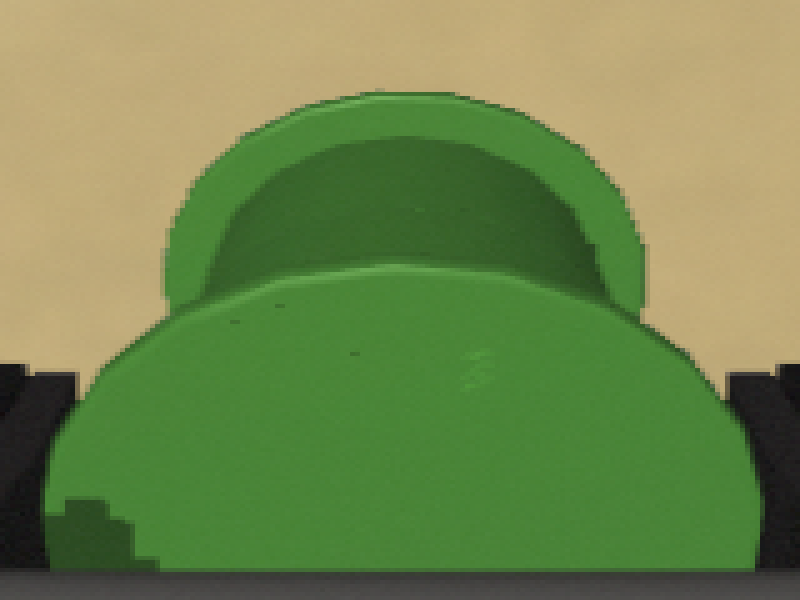

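Contact at 4 N, aligned to within about 0.5 mm. Release and rise.

carry_out(moves=[[0.9,0,0,-0.02,0,0,0],[0.9,0,0,-0.02,0,0,0],[0.9,0,0,-0.02,0,0,0],[0.9,0,-2,0,0,0,0],[0.9,0,-6,0,0,0,0],[0.9,0,-11,-3,0,0,0],[0.9,0,-15,-7,0,0,0],[0.9,0,-19,-10,0,0,0],[0.9,0,-20,-10,0,0,0],[0.9,0,-20,-10,0,0,0],[0.9,0,-20,-10,0,0,0]])

```text
time: 72.15
position: [0.4897, 0.0984, 0.2984]
tool_rot: [-0.5, 0.499, -0.5, 0.501]
ft_force: [0.6, -0.4, -0.5]
grip_width: 0.0783
```

```bash
python3 - <<'E'
from h import *
im,P,E=shot('wrist','w48')
p,R,o=pose();print(p,R[:,0],R[:,2],o['grip_width'],o['ft_force'],o['time'])
im,P,E=shot('top','t48');cv2.imwrite('pics/t48z.png',cv2.resize(im[140:260,130:450],None,fx=2.5,fy=2.5,interpolation=3)[...,::-1])
im,P,E=shot('scene','s48');cv2.imwrite('pics/s48z.png',cv2.resize(im[160:300,190:400],None,fx=3.8,fy=3.8,interpolation=3)[...,::-1])
E
```

```text
[0.4895 0.0983 0.2974] [ 0.0007 -1.     -0.    ] [ 1.      0.0007 -0.0008] 0.07817428455933985 [-0.2307  0.1481 -0.3009] 72.2
```

View pics/w48.png

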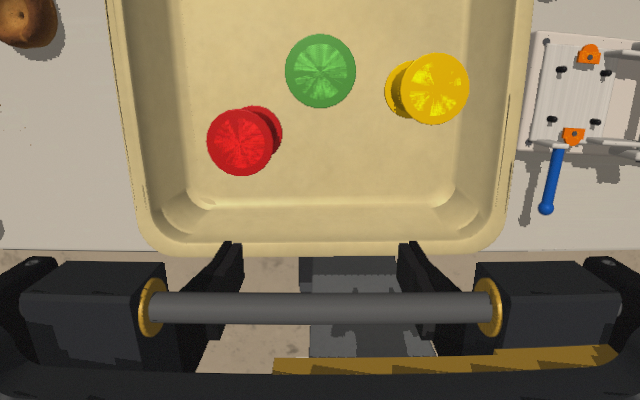

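View pics/t48z.png

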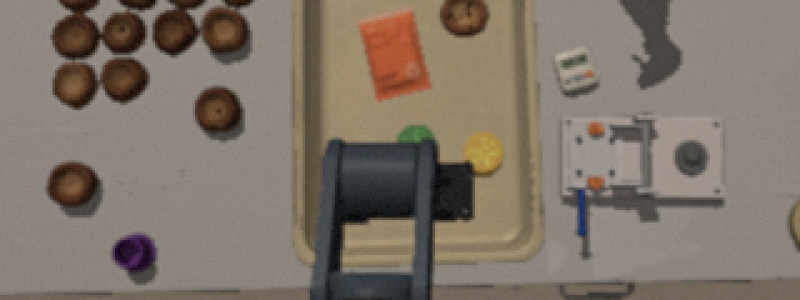

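View pics/s48z.png

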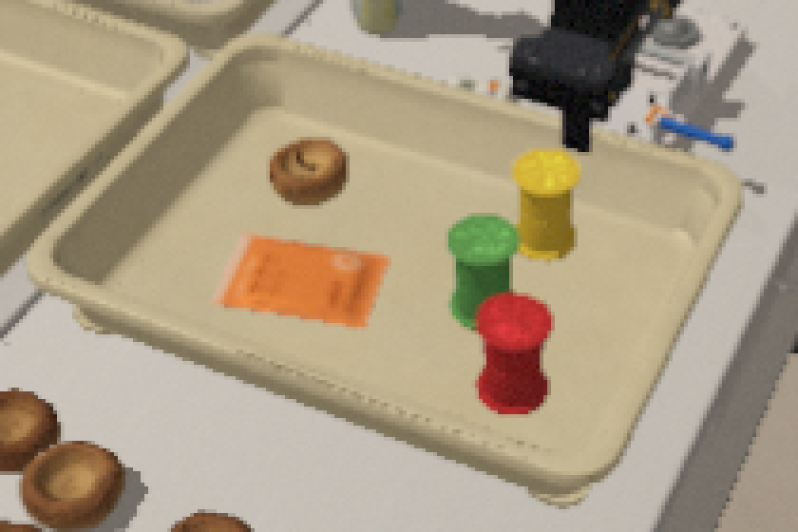

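```bash
python3 - <<'E'
from h import *
im=cv2.imread('pics/w48.png')[...,::-1];P=robot.camera_params('wrist')
T=np.eye(4);T[:3,:3]=np.array([[.0007,0,1],[-1,0,.0007],[0,-1,-.0008]]);T[:3,3]=[.4895,.0983,.2974];E=T@P['mount']
for c,side in(('yellow','L'),('red','R')):
    for s,ce,b in blobs(mask(im,c),1500):
        if s[1]>240: continue
        v,u=np.nonzero(b); Xc=ray(P,E,np.c_[u,v],.0955); Xb=ray(P,E,np.c_[u,v],.0125)
        # cover edge on the far side; base edge on near side
        if side=='L': print(c,'cover y',Xc[:,1].min()+.033,'base y',Xb[:,1].max()-.033)
        else: print(c,'cover y',Xc[:,1].max()-.033,'base y',Xb[:,1].min()+.033)
        print(' cover x from bottom row',Xc[:,0].min()+.033,' top row as base ring',Xb[:,0].max()-.033,'as cover',Xc[:,0].max()-.033)
E
```

```text
yellow cover y -0.007800965088257589 base y -0.008469484639540947
 cover x from bottom row 0.5744234391260885  top row as base ring 0.5810285861522849 as cover 0.5727679253387464
red cover y 0.17391356393119867 base y 0.176370533249721
 cover x from bottom row 0.5245966441984435  top row as base ring 0.5220485996842796 as cover 0.5253972509018344
```

carry_out(moves=[[0.9,-4,0,1,0,0,0],[0.9,-7.8,0,1,0,0,0],[0.9,-7.8,0,1,0,0,0],[0.9,-7.8,0,1,0,0,0],[0.9,-7.8,0,1,0,0,0]])

```text
time: 72.8
position: [0.4992, 0.1757, 0.2971]
tool_rot: [0.501, -0.5, 0.5, -0.499]
ft_force: [0.2, 0.1, -0.4]
grip_width: 0.0783
```

```bash
python3 - <<'E'
from h import *
im,P,E=shot('wrist','w49');p,R,o=pose();print(p,o['time'])
m=mask(im,'red');v,u=np.nonzero(m[:250]);print(v.min(),v.max(),u.min(),u.max())
for r in range(v.min(),v.max()+1,4):
    uu=u[v==r]; print(r,uu.min(),uu.max(),(uu.min()+uu.max())/2)
cv2.imwrite('pics/w49z.png',cv2.resize(im[80:200,250:390],None,fx=5,fy=5,interpolation=0)[...,::-1])
E
```

```text
[0.4993 0.1755 0.2975] 72.85
113 184 286 352
113 315 324 319.5
117 305 334 319.5
121 300 339 319.5
125 297 342 319.5
129 295 344 319.5
133 292 347 319.5
137 290 349 319.5
141 288 351 319.5
145 287 352 319.5
149 286 352 319.0
153 286 352 319.0
157 287 352 319.5
161 288 351 319.5
165 289 349 319.0
169 291 348 319.5
173 295 344 319.5
177 298 341 319.5
181 304 334 319.0
```

View pics/w49z.png

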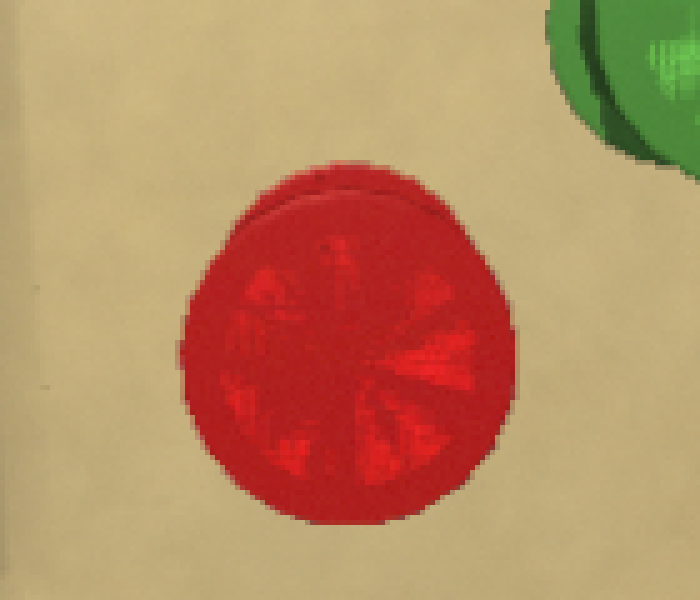

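```bash
python3 - <<'E'
from rig import robot
print(robot.hand_in(), robot.get_obs()['time'])
E
```

```text
the job is handed in; nothing more can be done
the job is handed in; nothing more can be done
```

All three covers were there. I turned each one over in the fixture, in the order yellow, red, green, and set it mouth-down on the base of its own colour. The job was handed in at about 73 s.

- **Knocked base:** the red base had been moved about 25 mm during the run. I saw this in the wrist view before placing the red cover, so I placed it at the new spot. I saw no sign of the grip slackening.
- **Alignment:** just before release, the sideways match to the base was within about 0.5 mm for each colour. Front to back it was about 1 mm or better.
- **Red stack:** one coarse edge estimate from an oblique view put the red cover 2.5 mm off sideways. A straight-on recheck showed base and cover centred within 0.3 mm, so I trusted that.
- **Final pictures:** all three stacks stand upright in the tray, and the plate lies flat on the loading side with the arm clear. In the last overhead and scene pictures the timer, sachet and cake look unmoved. The tape roll looked unmoved in the last wrist view of the fixture, but it was only partly in the final pictures, and I did not measure any of these four.

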